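# Load the terminal pots upright on the shuttle rail and send it home

### The arm

A 6-joint arm with a two-finger parallel gripper is mounted at the origin on the work surface. World frame = base frame: x ahead of the robot, y to its left, z up, the work surface at z = 0. Lengths are in mm, angles in rad, forces in N, time in s.
With the tool pointing down it reaches from about 275 to 1000 mm from the base axis. Payload 8.4 kg.
Tool frame: the origin (TCP) lies between the finger pads; the fingertips stand 25 mm ahead of it and the grasp point (between the pads) lies 6 mm ahead of it; z points along the fingers, y is the line along which they close (so a half turn about z gives the same grasp; the last joint's range is limited). The gripper opens to 85 mm and grips with 20 to 120 N. Pads are 22 mm wide; open, the fingers measure 114 mm over their backs; the gripper's body (76 mm by 85 mm) begins 54 mm behind the grasp point. The pads swing forward as they close: fully open they stand 13 mm farther back than shut.
Start: joints at [-0.002, 0.353, 1.633, -0, 1.155, -0.002], TCP at [625.002, -0, 256.281] pointing down, gripper open.
Joint ranges: [-2.63, 2.63], [-0.92, 2.1], [0.06, 2.66], [-1.3, 4.44], [0, 2.69], [-3.02, 3.02]. Speed limits (rad/s): [2.22, 2.22, 2.79, 3.14, 3.14, 3.14].

### API

Orientations are given as [roll, pitch, yaw] about the fixed x, y, z axes, in that order (R = Rz(yaw) Ry(pitch) Rx(roll)).
In Python, from rig import r, eyes, workorder gives the robot as it stands. The module is installed in compiled form; this text tells all that it offers.
- The arm moves only by the tool step_arm, never from a script. Its argument "moves" is a list of rows, each an object of numbers: "tx", "ty", "tz": the shift along the tool's x, y, z scaled (see below); "ax", "ay", "az": the turn, a rotation vector about the tool's x, y, z scaled (see below). In form: [{"tx": .., "ty": .., "tz": .., "ax": .., "ay": .., "az": ..}, ...]. A call has 1 to 5 rows; each row shifts and turns the commanded pose from where the row before left it, along the tool's axes as they then stand; what a row does not reach is not made up. The controller multiplies each number of a shift by 25 mm and each number of a turn by 90 degrees. A row lasts 1/8 s, in which the tool goes at most 62.5 mm and 10.7 degrees, less where a joint would pass 70% of its speed; a pose out of reach is approached as far as the arm can. A call with a number of a shift or a turn outside -1 to 1 is refused whole. A call with a gripper value outside its range is refused whole. "gripper" is the opening, from 0 (shut) to 1 (fully open), set as the call begins (left out, the last holds). The fingers move at their own pace and stop on an object; "newtons" is the grip in N (left out, the last holds). Time passes only in rows, so rows that do not move let the fingers close. It gives the time, the measured TCP pose, the force, the opening and the grip force at its end, in the units of the state.
- r.sense(): the state, without advancing time (a new reading comes with each control period).
- eyes.grab_frame(name): name is "scene" or "side" or "wrist"; returns (picture, depth): 480x640x3 uint8, red, green, blue; 480x640 float32, mm along the optical axis (not along the pixel's ray), 0 where there is no reading.
- eyes.camera_info(name): a dict with "intrinsics" (3x3 intrinsics, pixels), "cam_to_world" (4x4, takes a point from camera to world coordinates). Camera axes: x right, y up, looking along -z (the intrinsics and any distortion apply to the point x, -y, -z); pixel columns grow to the right and rows downward; lengths in mm; the calibration is good to about 2 mm. A picture is of the moment at which its call begins: read the wrist's pose just before it. camera_info takes no time and is no camera call; for the wrist camera it gives the pose at the moment of the call.
- workorder.sign_off(): hands the job in; it is judged then, once.
The state is a dict: "clock": time; "qpos": joint angles; "qvel": joint speeds; "joint_efforts": joint torques, N m; "eef_pos": TCP position; "tcp_rot": TCP orientation; "contact_force": force on the tool from outside, world axes, zero at the start; "wrist_torque": the same for the moment, N m; "opening": opening from 0.0 (shut) to 1.0 (fully open); "grasp_force": force on a finger pad.
Only numpy, scipy, OpenCV 4.12 (cv2) and the standard library are available. Lean on these libraries where they do the work, as an engineer would, in place of code of your own. Each camera call takes 0.05 s, during which the arm holds its last target. There are 200 camera calls.

### The job

The washed terminal pots were left mouth-down on the bench: turn every one of them mouth-up and stand it on the narrow raised rail of the shuttle, centred across the rail. Only when all of them stand there, slide the loaded shuttle by its black post fully home, to the end of its travel away from the side of the bench where the pots were, with all pots still standing on the rail. Put back any pot that gets knocked off, and leave the bottle, screwdriver, reel and bin alone.

Things in the scene. Friction and masses are not known exactly. Their poses are not given: they have to be found in the camera images.
- pot1: square open-topped sheet-steel pot, 56 x 56 mm outside, 85 mm tall, 4 mm walls, about 130 g; there are two or three alike and any may be absent. Origin: the pot's centre, 42.5 mm from bottom and mouth; its z axis runs from the bottom to the open mouth (so z points down while it stands mouth-down), its x and y axes are square to the flat side walls
- pot2: square open-topped sheet-steel pot, 56 x 56 mm outside, 85 mm tall, 4 mm walls, about 130 g; there are two or three alike and any may be absent. Origin: the pot's centre, 42.5 mm from bottom and mouth; its z axis runs from the bottom to the open mouth (so z points down while it stands mouth-down), its x and y axes are square to the flat side walls
- pot3: square open-topped sheet-steel pot, 56 x 56 mm outside, 85 mm tall, 4 mm walls, about 130 g; there are two or three alike and any may be absent. Origin: the pot's centre, 42.5 mm from bottom and mouth; its z axis runs from the bottom to the open mouth (so z points down while it stands mouth-down), its x and y axes are square to the flat side walls
- rail_mid (a point): on the centre line of the top of the shuttle's aluminium rail, 80 mm above the bench. x along the rail (away from the robot), y across it (to the robot's left), z up. The top is 36 mm wide and runs from x = -155 (a 15 mm high end plate) to 160 mm; the post is at x = 145. Room for three pots, e.g. at x = -92, -6, 80 mm. Under it: two legs, a base plate 330 x 240 x 6 mm
- post_top (a point): centre of the top of the black round post that moves the shuttle, 18 mm diameter, 70 mm tall, standing on the far end of the rail; its top is 150 mm above the bench
- shuttle (a joint): travel of the shuttle in m along the rail_mid frame's -y (roughly to the robot's right): 0 = fully out, towards the pots; 0.09 = fully home. It slides with about 2 N of friction and stays where it is left
- oil: oil bottle, bystander, 60 mm diameter, 150 mm tall, origin under its base
- driver: screwdriver lying on the bench, bystander, origin under it, x axis along it from handle to blade
- reel: terminal reel lying flat, bystander, 110 mm diameter, 25 mm high, origin under its centre
- bin: blue open bin, bystander, 160 x 110 x 50 mm, origin under its centre
Mind the look-alikes: they are no part of the job. What is shaped like the pot3 but yellow is not meant. Leave any brown look-alike of the pot2 alone.

How it is judged (in metres and radians):
On the way, in this order (a step that is already met when the one before it is completed fails the run):
1. every pot stands mouth-up on the rail (angle between each of pot1, pot2, pot3's own z axis and vertical below 0.12 rad and z of pot1 in the frame of rail_mid between 0.0365 and 0.0505 m and y of pot1 in the frame of rail_mid between -0.014 and 0.014 m and x of pot1 in the frame of rail_mid between -0.14 and 0.13 m and linear speed of each of pot1, pot2, pot3 below 0.03 m/s and z of pot2 in the frame of rail_mid between 0.0365 and 0.0505 m and y of pot2 in the frame of rail_mid between -0.014 and 0.014 m and x of pot2 in the frame of rail_mid between -0.14 and 0.13 m and z of pot3 in the frame of rail_mid between 0.0365 and 0.0505 m and y of pot3 in the frame of rail_mid between -0.014 and 0.014 m and x of pot3 in the frame of rail_mid between -0.14 and 0.13 m), for 0.2 s.
2. the shuttle is fully home (value of joint shuttle above 0.085 m), for 0.2 s.
At the end, for the whole second after the job is handed in: Every pot that is present stands mouth-up (within 7 degrees) and at rest on the rail top, its centre within 14 mm of the rail's centre line, and the shuttle is within 5 mm of the home end of its travel (all of step 1 and value of joint shuttle above 0.085 m); the robot touches nothing.
It fails at once if the oil bottle is moved more than 40 mm (distance of oil from where it was at the start of the episode above 0.04 m).
It fails at once if the screwdriver is moved more than 40 mm (distance of driver from where it was at the start of the episode above 0.04 m).
It fails at once if the reel is moved more than 40 mm (distance of reel from where it was at the start of the episode above 0.04 m).
It fails at once if the blue bin is moved more than 40 mm (distance of bin from where it was at the start of the episode above 0.04 m).
Of pot1, pot2, pot3 only 2 to 3 are there at a start; the rules pass over those that are not, and their reading is None.
At some moment in a run one of pot1, pot2, pot3 may be knocked a few centimetres aside while the robot is not near it.
Once in a run the grip may slacken for a moment while it holds something.
It also fails if it takes over 210 s, if anything falls off the work surface, if the arm or the gripper's body presses on something with over 40 N, if the wrist force passes 120 N, or if a joint passes its speed limit or range.

## Working session

There is one attempt and no reset: what is moved stays moved. The work goes in short steps, Python scripts to look and compute and a tool call to move; the robot and the scene stay as the last step left them, time stands still between calls to the robot, and variables do not carry over. Pictures are saved under pics/ and viewed, at most 14 in all, crops included, and the job is handed in when it is done.

Besides the shell and the picture viewer there is one more tool, called after "Emit:" as name(argument=value, ...), one argument or row to a line, values as JSON. step_arm: Moves the arm, as the interface text tells. Its arguments: {"type":"object","properties":{"moves":{"type":"array","items":{"type":"object","properties":{"tx":{"type":"number"},"ty":{"type":"number"},"tz":{"type":"number"},"ax":{"type":"number"},"ay":{"type":"number"},"az":{"type":"number"}}}},"gripper":{"type":"number"},"newtons":{"type":"number"}},"required":["moves"]}

```bash
mkdir -p pics; cat > h.py <<'E'
import numpy as np, cv2
from rig import r, eyes, workorder
from scipy.spatial.transform import Rotation as R
def grab(n):
    i=eyes.camera_info(n); p,d=eyes.grab_frame(n); return p,d,np.array(i["intrinsics"]),np.array(i["cam_to_world"])
def cloud(d,K,T):
    v,u=np.mgrid[:480,:640]; x=(u-K[0,2])/K[0,0]*d; y=(v-K[1,2])/K[1,1]*d
    P=np.stack([x,-y,-d],-1)@T[:3,:3].T+T[:3,3]; P[d<=0]=np.nan; return P
def save(n,p): cv2.imwrite(f"pics/{n}.png",cv2.cvtColor(p,cv2.COLOR_RGB2BGR))
E
python3 - <<'E'
from h import *
for n in("scene","side"):
    p,d,K,T=grab(n); save(n+"0",p); np.savez(n+"0",p=p,P=cloud(d,K,T)); print(n,T[:3,3].round(),K[0,0],eyes.camera_info(n).keys())
print(r.sense())
E
```

```text
scene [1223.  834. 1219.] 534.0820755964861 dict_keys(['intrinsics', 'cam_to_world'])
side [-197. -728.  886.] 464.73204691725994 dict_keys(['intrinsics', 'cam_to_world'])
{'clock': 0.1, 'qpos': array([-2.34813565e-03,  3.53583930e-01,  1.63406311e+00, -2.43389140e-05,
        1.15518281e+00, -2.39469203e-03]), 'qvel': array([ 0.00024191,  0.00093849, -0.00352207,  0.00109416,  0.00050708,
        0.00153098]), 'joint_efforts': array([ 4.27485766e-04, -6.06356549e+01, -3.42817569e+01, -7.40920814e-05,
        3.91241178e-03, -4.99377973e-05]), 'eef_pos': array([6.24607041e+02, 2.62651631e-02, 2.55632147e+02]), 'tcp_rot': array([-3.14035540e+00,  1.92919672e-05,  1.57085274e+00]), 'contact_force': array([ 0.08773553, -0.72867397,  0.16701403]), 'wrist_torque': array([ 0.05771212,  0.00093945, -0.04545163]), 'grasp_force': 0.0, 'opening': 0.9974634050371542}
```

View pics/scene0.png

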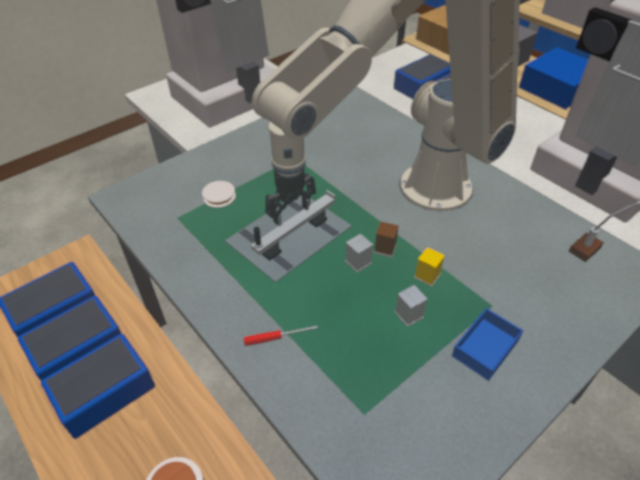

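View pics/side0.png

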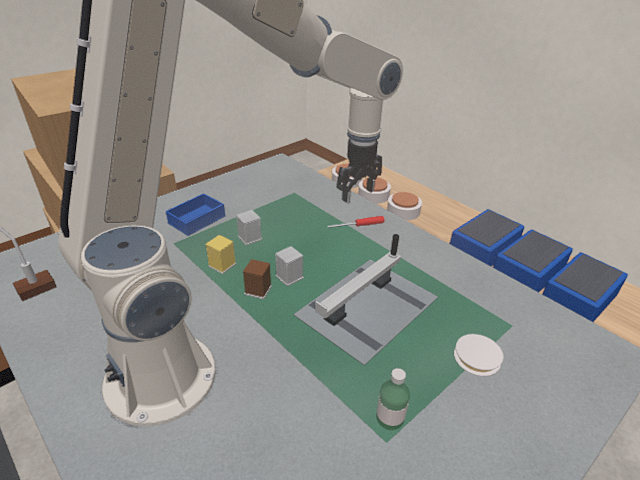

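The scene picture shows four square boxes. The plain grey ones are at (358,252) and (411,305), with a brown look-alike at (386,238) and a yellow one at (430,266). In the side view the greys are at (289,265) and (249,226), the brown at (257,277) and the yellow at (221,253). The two grey ones match the bare steel pots; a third pot is absent.

```bash
python3 - <<'E'
from h import *
S={n:np.load(n+"0.npz") for n in("scene","side")}
c=np.hstack([cv2.resize(S["scene"]["p"][215:345,335:465],(400,400)),cv2.resize(S["side"]["p"][195:310,190:320],(400,400))]); save("crop0",c)
for n,s in S.items():
    p,P=s["p"],s["P"]; hsv=cv2.cvtColor(p,cv2.COLOR_RGB2HSV)
    m=((P[...,2]>77)&(P[...,2]<95)&(P[...,0]>250)&(P[...,0]<1000)&(abs(P[...,1])<500)).astype(np.uint8)
    k,l,st,ce=cv2.connectedComponentsWithStats(m,connectivity=4)
    for i in range(1,k):
        if st[i,4]<60: continue
        q=P[l==i]; rc=cv2.minAreaRect(q[:,:2].astype(np.float32))
        print(n,ce[i].round(),st[i,4],"rect",np.round(rc[0],1),np.round(rc[1],1),round(rc[2],1),"z",np.median(q[:,2]).round(1),"hsv",np.median(hsv[l==i],0))
    m=((P[...,2]>6+10)&(P[...,2]<200)&(P[...,0]>250)&(P[...,0]<1000)&(abs(P[...,1])<500)).astype(np.uint8)
    k,l,st,ce=cv2.connectedComponentsWithStats(m,connectivity=4)
    for i in range(1,k):
        if st[i,4]<60: continue
        q=P[l==i]; print("  blob",n,ce[i].round(),st[i,4],q.min(0).round(),q.max(0).round())
    b=(hsv[...,2]<50)&(P[...,2]>100)&(P[...,2]<155)&(P[...,0]>550)&(P[...,1]<200)
    q=P[b]; print("dark",len(q),np.nanmedian(q,0) if len(q) else "")
E
```

```text
scene [327. 197.] 97 rect [ 391.2 -132.2] [44.5 39.1] 2.3 z 81.5 hsv [ 95.   8. 159.]
scene [306. 213.] 205 rect [ 481.9 -121.9] [136.   39.3] 6.7 z 79.3 hsv [100.   9. 173.]
scene [387. 230.] 277 rect [347.9  96.3] [65.5 56.4] 30.6 z 83.0 hsv [ 12. 134. 114.]
scene [268. 238.] 248 rect [ 632.8 -108.2] [117.5  39.9] 4.6 z 79.9 hsv [100.   9. 166.]
scene [359. 244.] 304 rect [449.7  82.9] [63.  60.8] 84.5 z 83.2 hsv [ 99.  11. 165.]
scene [430. 258.] 320 rect [331.5 256.2] [63.8 57.6] 15.8 z 83.3 hsv [ 25. 243. 219.]
scene [412. 297.] 398 rect [474.8 316.5] [61. 60.] 81.7 z 83.4 hsv [106.  18. 171.]
  blob scene [218. 192.] 549 [ 552. -498.   16.] [ 662. -389.   33.]
  blob scene [291. 226.] 1551 [ 369. -152.   16.] [694. -85. 154.]
  blob scene [386. 237.] 567 [310.  57.  16.] [386. 135.  89.]
  blob scene [358. 251.] 664 [419.  50.  16.] [481. 116.  89.]
  blob scene [429. 265.] 670 [295. 220.  17.] [367. 290.  91.]
  blob scene [410. 303.] 788 [441. 285.  16.] [508. 349.  91.]
  blob scene [475. 329.] 404 [320. 457.  16.] [487. 500.  55.]
  blob scene [262. 337.] 270 [787.  94.  16
[... 686 characters left out ...]
.] 217 rect [ 306.5 -422.5] [37.9 58.4] 35.3 z 87.8 hsv [ 67.  63. 110.]
  blob side [201. 218.] 428 [317. 453.  16.] [484. 500.  52.]
  blob side [248. 225.] 574 [438. 284.  16.] [502. 353.  87.]
  blob side [369. 219.] 115 [777.  91.  16.] [876. 151.  27.]
  blob side [359. 284.] 1873 [ 366. -151.   16.] [687. -90. 149.]
  blob side [220. 252.] 717 [293. 220.  16.] [361. 291.  87.]
  blob side [288. 263.] 733 [415.  53.  16.] [475. 115.  88.]
  blob side [256. 276.] 767 [302.  57.  16.] [380. 133.  86.]
  blob side [479. 352.] 1293 [ 546. -500.   17.] [ 660. -391.   28.]
  blob side [393. 399.] 1364 [ 285. -446.   16.] [ 341. -389.  151.]
dark 36 [ 667.85720156 -110.40303574  127.3916038 ]
```

View pics/crop0.png

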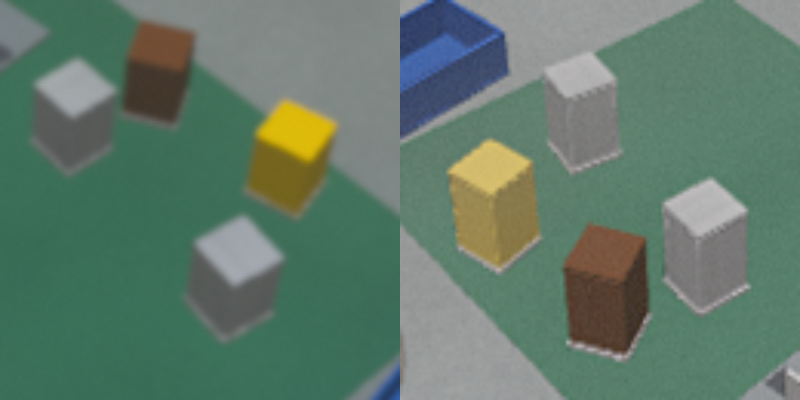

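Crop confirms it: the two plain grey steel boxes are the pots, at about (447,84) and (472,317). The brown and yellow ones stay. First I'll test how the wrist branch behaves by tilting the tool to the right.

Emit:
step_arm(
  moves=[
    {"tz":-1,"ay":-0.11},
    {"ay":-0.11},
    {"ay":-0.11},
    {"ay":-0.11},
    {"ay":-0.11},
  ],
)

```text
schema error: expected keys tx, ty, tz, ax, ay, az
```

```bash
python3 -c "
from h import *
s=r.sense();print(s['clock'],s['qpos'].round(4),s['eef_pos'].round(2),R.from_euler('xyz',s['tcp_rot']).as_matrix().round(3))"
```

```text
0.1 [-0.0023  0.3536  1.6341 -0.      1.1552 -0.0024] [6.2461e+02 3.0000e-02 2.5563e+02] [[-0.     1.    -0.001]
 [ 1.     0.    -0.   ]
 [-0.    -0.001 -1.   ]]
```

Emit:
step_arm(
  moves=[
    {"ay":-0.11},
    {"ay":-0.11},
    {"ay":-0.11},
    {"ay":-0.11},
    {"ay":-0.11},
  ],
)

```text
schema error: expected keys tx, ty, tz, ax, ay, az
```

```bash
python3 -c "
from h import *
s=r.sense();print(s['clock'],s['qpos'].round(4),s['eef_pos'].round(2),R.from_euler('xyz',s['tcp_rot']).as_matrix().round(3))"
```

```text
0.1 [-0.0023  0.3536  1.6341 -0.      1.1552 -0.0024] [6.2461e+02 3.0000e-02 2.5563e+02] [[-0.     1.    -0.001]
 [ 1.     0.    -0.   ]
 [-0.    -0.001 -1.   ]]
```

All six keys are needed in every row.

Emit:
step_arm(
  moves=[
    {"tx":0,"ty":0,"tz":-1,"ax":0,"ay":-0.11,"az":0},
    {"tx":0,"ty":0,"tz":0,"ax":0,"ay":-0.11,"az":0},
    {"tx":0,"ty":0,"tz":0,"ax":0,"ay":-0.11,"az":0},
    {"tx":0,"ty":0,"tz":0,"ax":0,"ay":-0.11,"az":0},
    {"tx":0,"ty":0,"tz":0,"ax":0,"ay":-0.11,"az":0},
  ],
)

```text
clock: 0.72
eef_pos: [625.3, 0.6, 281.8]
tcp_rot: [3.139, 0.869, 1.57]
contact_force: [0.0, 0.1, -0.9]
opening: 1.002
grasp_force: 0.0
```

```bash
python3 -c "
from h import *
s=r.sense();print(s['clock'],s['qpos'].round(4),s['eef_pos'].round(2),R.from_euler('xyz',s['tcp_rot']).as_matrix().round(3))"
```

```text
0.725 [ 0.3691  0.5074  1.6019 -0.7985  1.4748  0.6371] [6.2526e+02 5.6000e-01 2.8177e+02] [[ 0.001  1.     0.002]
 [ 0.645  0.001 -0.764]
 [-0.764  0.002 -0.645]]
```

Emit:
step_arm(
  moves=[
    {"tx":0,"ty":0,"tz":0,"ax":0,"ay":-0.11,"az":0},
    {"tx":0,"ty":0,"tz":0,"ax":0,"ay":-0.11,"az":0},
    {"tx":0,"ty":0,"tz":0,"ax":0,"ay":-0.11,"az":0},
    {"tx":0,"ty":0,"tz":0,"ax":0,"ay":-0.11,"az":0},
    {"tx":0,"ty":0,"tz":0,"ax":0,"ay":0,"az":0},
  ],
)

```text
clock: 1.35
eef_pos: [624.3, 0.0, 277.8]
tcp_rot: [-2.697, 1.555, 2.016]
contact_force: [-0.1, 0.2, -1.5]
opening: 0.999
grasp_force: 0.0
```

```bash
python3 -c "
from h import *
s=r.sense();print(s['clock'],s['qpos'].round(4),s['eef_pos'].round(2),R.from_euler('xyz',s['tcp_rot']).as_matrix().round(3))"
```

```text
1.35 [ 0.4687  0.8074  1.5945 -1.204   1.8691  0.8836] [6.2431e+02 4.0000e-02 2.7776e+02] [[-0.007  1.     0.   ]
 [ 0.014  0.    -1.   ]
 [-1.    -0.007 -0.014]]
```

```bash
cat > kin.py <<'E'
import numpy as np
from scipy.optimize import least_squares
from scipy.spatial.transform import Rotation as R
L=316.5
D=[(.3536,1.6341,625,255.6+L),(.5074,1.6019,np.hypot(625.26,.56+.764*L),281.8+.645*L),(.8074,1.5945,np.hypot(624.3,L),277.8+.014*L)]
A=[];b=[]
for q2,q3,rr,z in D:
    a=q2+q3
    A+=[[1,np.sin(q2),np.sin(a),np.cos(a),0],[0,np.cos(q2),np.cos(a),-np.sin(a),1]]; b+=[rr,z]
X,res,_,_=np.linalg.lstsq(np.array(A),np.array(b),rcond=None)
if __name__=="__main__": print("d,U,F,E,h",X.round(1),(np.array(A)@X-b).round(2))
lo=np.array([-2.63,-.92,.06,-1.3,0,-3.02]);hi=np.array([2.63,2.1,2.66,4.44,2.69,3.02])
def fk(q):
    d,U,F,E,h=X; a=q[1]+q[2]
    r_=d+U*np.sin(q[1])+F*np.sin(a)+E*np.cos(a); z=h+U*np.cos(q[1])+F*np.cos(a)-E*np.sin(a)
    # wrist frame: z along forearm
    Rm=R.from_euler('z',q[0])*R.from_euler('y',a)*R.from_euler('z',q[3])*R.from_euler('y',q[4])*R.from_euler('z',q[5])*R0
    w=np.array([r_*np.cos(q[0]),r_*np.sin(q[0]),z]); return w+L*Rm.as_matrix()[:,2],Rm
R0=R.from_euler('z',np.pi/2)
def ik(p,Rt,q0):
    f=lambda q:np.r_[(fk(q)[0]-p)/100,(Rt.inv()*fk(q)[1]).as_rotvec()]
    s=least_squares(f,np.clip(q0,lo+.01,hi-.01),bounds=(lo,hi)); return s.x,s.cost
E
python3 - <<'E'
import kin; from kin import *
print("d,U,F,E,h",X.round(1),(np.array(A)@X-b).round(2))
for q in ([-.0023,.3536,1.6341,0,1.1552,-.0024],[.3691,.5074,1.6019,-.7985,1.4748,.6371],[.4687,.8074,1.5945,-1.204,1.8691,.8836]):
    for s in(1,): 
        p,m=fk(q); print(p.round(1),m.as_matrix().round(3).tolist())
E
```

```text
d,U,F,E,h [  3.5 585.3 493.5  79.9 296. ] [ 0.02  0.07 -0.04 -0.09  0.02  0.03]
[624.6  -1.4 255.7] [[-0.0, 1.0, -0.001], [1.0, 0.0, 0.0], [0.0, -0.001, -1.0]]
[6.259e+02 2.000e-01 2.816e+02] [[0.001, 1.0, 0.002], [0.645, 0.001, -0.764], [-0.764, 0.002, -0.645]]
[ 6.246e+02 -3.000e-01  2.778e+02] [[-0.007, 1.0, 0.0], [0.014, 0.001, -1.0], [-1.0, -0.007, -0.014]]
```

```bash
python3 - <<'E'
from kin import *
def best(p,Rt):
    o=[]
    for q0 in([.45,.8,1.6,-1.1,1.8,.9],[.45,.8,1.6,-1.1,1.8,-2.2],[.45,1,1.6,4.2,1.8,.5],[.2,.8,1.6,1.5,1.5,0],[.2,.8,1.6,3,1.5,0],[-.3,.8,1.6,1.5,1.8,-1.5],[-.3,.8,1.6,1.5,1.8,1.5]):
        q,c=ik(p,Rt,np.array(q0,float))
        if c<1e-5 and not any(abs(q-k).max()<.05 for k in o): o.append(q)
    return o
mid=np.array([526,-119.,0]); ya=np.radians(5.4); ex=np.array([np.cos(ya),np.sin(ya),0])
for xr in(-80,0,60):
  for hd in (-90,-60,90):   # heading rel rail
    th=ya+np.radians(hd); z=np.array([np.cos(th),np.sin(th),0])
    for roll in(1,-1):
        y=roll*np.cross([0,0,1],z); Rt=R.from_matrix(np.c_[np.cross(y,z),y,z])
        p=mid+xr*ex+np.array([0,0,125])-6*z
        print(xr,hd,roll,[q.round(2).tolist() for q in best(p,Rt)])
E
```

```text
-80 -90 1 [[0.44, 0.98, 2.06, -1.23, 1.61, 1.47]]
-80 -90 -1 [[0.44, 0.98, 2.06, -1.23, 1.61, -1.67]]
-80 -60 1 []
-80 -60 -1 []
-80 90 1 [[-0.75, 1.02, 1.65, 0.78, 1.92, 1.89]]
-80 90 -1 [[-0.75, 1.02, 1.65, 0.78, 1.92, -1.25]]
0 -90 1 [[0.39, 0.98, 1.91, -1.29, 1.64, 1.33]]
0 -90 -1 [[0.39, 0.98, 1.91, -1.29, 1.64, -1.81]]
0 -60 1 []
0 -60 -1 []
0 90 1 [[-0.67, 1.06, 1.52, 0.89, 1.95, 2.0]]
0 90 -1 [[-0.67, 1.06, 1.52, 0.89, 1.95, -1.14]]
60 -90 1 []
60 -90 -1 []
60 -60 1 []
60 -60 -1 []
60 90 1 [[-0.61, 1.09, 1.41, 0.97, 1.97, 2.09]]
60 90 -1 [[-0.61, 1.09, 1.41, 0.97, 1.97, -1.05]]
```

Coming from the right with the tool pointing left suits the arm well. So each pot goes mouth-down onto the rail, is regrasped horizontally at mid height, rolled 180° and set back down. Pot A is first.

Emit:
step_arm(
  moves=[
    {"tx":0,"ty":0,"tz":0,"ax":0,"ay":0.11,"az":0},
    {"tx":0,"ty":0,"tz":0,"ax":0,"ay":0.11,"az":0},
    {"tx":0,"ty":0,"tz":0,"ax":0,"ay":0.11,"az":0},
    {"tx":0,"ty":0,"tz":0,"ax":0,"ay":0.11,"az":0},
    {"tx":0,"ty":0,"tz":0,"ax":0,"ay":0.11,"az":0},
  ],
  gripper=1,
)

```text
clock: 1.98
eef_pos: [626.0, 1.2, 283.9]
tcp_rot: [3.134, 0.681, 1.567]
contact_force: [0.3, -0.3, -0.6]
opening: 1.001
grasp_force: 0.0
```

Emit:
step_arm(
  moves=[
    {"tx":0,"ty":0,"tz":0,"ax":0,"ay":0.11,"az":0},
    {"tx":0,"ty":0,"tz":0,"ax":0,"ay":0.11,"az":0},
    {"tx":0,"ty":0,"tz":0,"ax":0,"ay":0.11,"az":0},
    {"tx":0,"ty":0,"tz":0,"ax":0,"ay":0.11,"az":0},
    {"tx":0,"ty":0,"tz":0,"ax":0,"ay":0,"az":0},
  ],
)

```text
clock: 2.6
eef_pos: [626.0, -2.3, 284.3]
tcp_rot: [3.135, -0.002, 1.566]
contact_force: [0.5, 0.4, -0.3]
opening: 0.999
grasp_force: 0.0
```

Emit:
step_arm(
  moves=[
    {"tx":0.42,"ty":-0.88,"tz":0.4,"ax":0,"ay":0,"az":0.01},
    {"tx":0.42,"ty":-0.88,"tz":0.4,"ax":0,"ay":0,"az":0.01},
    {"tx":0.42,"ty":-0.88,"tz":0.4,"ax":0,"ay":0,"az":0.01},
    {"tx":0.42,"ty":-0.88,"tz":0.4,"ax":0,"ay":0,"az":0.01},
    {"tx":0.42,"ty":-0.88,"tz":0.4,"ax":0,"ay":0,"az":0.004},
  ],
)

```text
clock: 3.22
eef_pos: [516.4, 56.9, 232.0]
tcp_rot: [3.138, 0.002, 1.502]
contact_force: [-0.0, 0.2, -0.2]
opening: 1.0
grasp_force: 0.0
```

Emit:
step_arm(
  moves=[
    {"tx":0.42,"ty":-0.88,"tz":0.4,"ax":0,"ay":0,"az":0},
    {"tx":0.42,"ty":-0.88,"tz":0.4,"ax":0,"ay":0,"az":0},
    {"tx":0.42,"ty":-0.88,"tz":0.4,"ax":0,"ay":0,"az":0},
    {"tx":0,"ty":0,"tz":0,"ax":0,"ay":0,"az":0},
    {"tx":0,"ty":0,"tz":0,"ax":0,"ay":0,"az":0},
  ],
)

```text
clock: 3.85
eef_pos: [454.2, 92.3, 202.3]
tcp_rot: [3.139, 0.0, 1.503]
contact_force: [1.0, -0.8, 0.9]
opening: 0.999
grasp_force: 0.0
```

```bash
cat >> h.py <<'E'
def tgt(p,Rt=None):
    s=r.sense(); M=R.from_euler('xyz',s['tcp_rot'])
    print('q',s['qpos'].round(2),'eef',s['eef_pos'].round(1),'axes x,y,z',M.as_matrix().T.round(3).tolist())
    print('shift units',(M.inv().apply(np.array(p)-s['eef_pos'])/25).round(2), 'turn units', ((M.inv()*Rt).as_rotvec()/(np.pi/2)).round(3) if Rt is not None else '')
def tops(n,zl=77,zh=95,box=(250,1000,-500,500),mn=60):
    p,d,K,T=grab(n); P=cloud(d,K,T)
    m=((P[...,2]>zl)&(P[...,2]<zh)&(P[...,0]>box[0])&(P[...,0]<box[1])&(P[...,1]>box[2])&(P[...,1]<box[3])).astype(np.uint8)
    k,l,st,ce=cv2.connectedComponentsWithStats(m,connectivity=4)
    for i in range(1,k):
        if st[i,4]<mn: continue
        q=P[l==i]; rc=cv2.minAreaRect(q[:,:2].astype(np.float32))
        print(n,ce[i].round(),st[i,4],"rect",np.round(rc[0],1),np.round(rc[1],1),round(rc[2],1),"z",np.median(q[:,2]).round(1),'rgb',np.median(p[l==i],0))
    return p,P
E
python3 - <<'E'
from h import *
a=np.radians(-4);y=np.array([np.cos(a),np.sin(a),0]);z=np.array([0,0,-1.])
tgt([447.3,83.5,68],R.from_matrix(np.c_[np.cross(y,z),y,z]))
p,P=tops("wrist",77,95,(250,1000,-500,500),500); save("w1",p)
E
```

```text
q [ 0.2   0.17  2.02 -0.    0.95  0.27] eef [454.2  92.3 202.3] axes x,y,z [[0.068, 0.998, -0.0], [0.998, -0.068, 0.003], [0.003, -0.0, -1.0]]
shift units [-0.37 -0.27  5.37] turn units [0.002 0.    0.001]
wrist [76. 16.] 3191 rect [332.6 232. ] [21.  60.5] 87.5 z 84.7 rgb [238. 219.  94.]
wrist [154. 244.] 7108 rect [345.   96.8] [57.5 56.2] 30.8 z 84.7 rgb [149. 101.  72.]
wrist [308. 252.] 6745 rect [447.6  83.9] [56.8 55.8] 87.5 z 84.6 rgb [204. 206. 210.]
wrist [528. 464.] 784 rect [ 617.3 -113.4] [37.4 30.8] 6.7 z 79.3 rgb [200.5 202.  201. ]
```

View pics/w1.png

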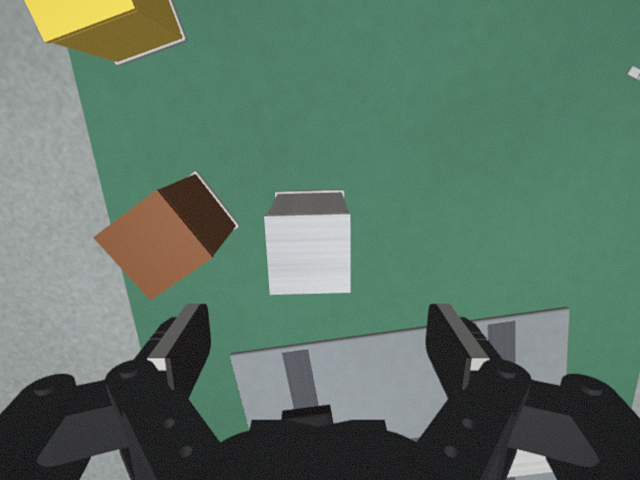

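The wrist view shows pot A (grey) centred at (308,252), with brown on its left at (154,244). I'll narrow the opening to clear brown, then descend partway.

Emit:
step_arm(
  moves=[
    {"tx":-0.1,"ty":-0.07,"tz":0.85,"ax":0,"ay":0,"az":-0.008},
    {"tx":-0.1,"ty":-0.07,"tz":0.85,"ax":0,"ay":0,"az":-0.008},
    {"tx":-0.1,"ty":-0.07,"tz":0.85,"ax":0,"ay":0,"az":0},
    {"tx":-0.05,"ty":-0.02,"tz":0.85,"ax":0,"ay":0,"az":0},
    {"tx":0,"ty":0,"tz":0,"ax":0,"ay":0,"az":0},
  ],
  gripper=0.86,
)

```text
clock: 4.53
eef_pos: [446.9, 83.0, 115.5]
tcp_rot: [-3.14, 0.001, 1.526]
contact_force: [-1.2, 0.1, 0.6]
opening: 0.859
grasp_force: 0.0
```

Emit:
step_arm(
  moves=[
    {"tx":0,"ty":0,"tz":0,"ax":0,"ay":0,"az":0},
    {"tx":0,"ty":0,"tz":0,"ax":0,"ay":0,"az":0},
  ],
)

```text
clock: 4.78
eef_pos: [447.8, 83.6, 117.2]
tcp_rot: [3.14, -0.0, 1.527]
contact_force: [0.8, -0.4, -0.6]
opening: 0.859
grasp_force: 0.0
```

```bash
python3 - <<'E'
from h import *
a=np.radians(-2.5);y=np.array([np.cos(a),np.sin(a),0]);z=np.array([0,0,-1.])
tgt([447.6,83.9,68],R.from_matrix(np.c_[np.cross(y,z),y,z]))
E
```

```text
q [ 0.18  0.29  2.11 -0.    0.74  0.23] eef [447.8  83.6 117.2] axes x,y,z [[0.044, 0.999, 0.0], [0.999, -0.044, 0.002], [0.002, 0.0, -1.0]]
shift units [ 0.01 -0.01  1.97] turn units [ 0.001 -0.    -0.   ]
```

Emit:
step_arm(
  moves=[
    {"tx":0,"ty":0,"tz":0.66,"ax":0,"ay":0,"az":0},
    {"tx":0,"ty":0,"tz":0.66,"ax":0,"ay":0,"az":0},
    {"tx":0,"ty":0,"tz":0.65,"ax":0,"ay":0,"az":0},
    {"tx":0,"ty":0,"tz":0,"ax":0,"ay":0,"az":0},
    {"tx":0,"ty":0,"tz":0,"ax":0,"ay":0,"az":0},
  ],
)

```text
clock: 5.4
eef_pos: [447.4, 83.6, 67.8]
tcp_rot: [3.141, -0.0, 1.527]
contact_force: [-0.4, 0.5, 0.5]
opening: 0.861
grasp_force: 0.0
```

Emit:
step_arm(
  moves=[
    {"tx":0,"ty":0,"tz":0,"ax":0,"ay":0,"az":0},
    {"tx":0,"ty":0,"tz":0,"ax":0,"ay":0,"az":0},
    {"tx":0,"ty":0,"tz":0,"ax":0,"ay":0,"az":0},
    {"tx":0,"ty":0,"tz":0,"ax":0,"ay":0,"az":0},
    {"tx":0,"ty":0,"tz":0,"ax":0,"ay":0,"az":0},
  ],
  gripper=0.3,
  newtons=60,
)

```text
clock: 6.02
eef_pos: [447.5, 83.6, 68.0]
tcp_rot: [3.14, -0.0, 1.527]
contact_force: [-1.3, -0.5, 6.9]
opening: 0.647
grasp_force: 62.3
```

Emit:
step_arm(
  moves=[
    {"tx":0,"ty":0,"tz":-0.3,"ax":0,"ay":0,"az":0},
    {"tx":0,"ty":0,"tz":-1,"ax":0,"ay":0,"az":0},
    {"tx":0,"ty":0,"tz":-1,"ax":0,"ay":0,"az":0},
    {"tx":0,"ty":0,"tz":-1,"ax":0,"ay":0,"az":0},
    {"tx":0,"ty":0,"tz":-1,"ax":0,"ay":0,"az":0},
  ],
)

```text
clock: 6.65
eef_pos: [446.6, 83.4, 175.9]
tcp_rot: [3.141, -0.0, 1.527]
contact_force: [0.5, 0.2, -2.0]
opening: 0.651
grasp_force: 63.9
```

Emit:
step_arm(
  moves=[
    {"tx":-0.5,"ty":0,"tz":-0.4,"ax":0,"ay":0,"az":-0.02},
    {"tx":-1,"ty":0,"tz":0,"ax":0,"ay":0,"az":-0.02},
    {"tx":-1,"ty":0,"tz":0,"ax":0,"ay":0,"az":-0.02},
    {"tx":-1,"ty":0,"tz":0,"ax":0,"ay":0,"az":-0.026},
    {"tx":-1,"ty":0,"tz":0,"ax":0,"ay":0,"az":0},
  ],
)

```text
clock: 7.28
eef_pos: [449.8, -29.7, 185.1]
tcp_rot: [3.141, 0.0, 1.663]
contact_force: [-1.0, -0.3, -2.5]
opening: 0.649
grasp_force: 63.8
```

Emit:
step_arm(
  moves=[
    {"tx":-1,"ty":0,"tz":0,"ax":0,"ay":0,"az":0},
    {"tx":-1,"ty":0,"tz":0,"ax":0,"ay":0,"az":0},
    {"tx":-0.6,"ty":0,"tz":0,"ax":0,"ay":0,"az":0},
    {"tx":0,"ty":0,"tz":0,"ax":0,"ay":0,"az":0},
    {"tx":0,"ty":0,"tz":0,"ax":0,"ay":0,"az":0},
  ],
)

```text
clock: 7.9
eef_pos: [455.7, -93.1, 184.6]
tcp_rot: [-3.141, -0.0, 1.662]
contact_force: [0.0, 0.8, -1.9]
opening: 0.646
grasp_force: 63.8
```

```bash
cat >> h.py <<'E'
def down(deg):
    a=np.radians(deg);y=np.array([np.cos(a),np.sin(a),0]);z=np.array([0,0,-1.]); return R.from_matrix(np.c_[np.cross(y,z),y,z])
E
python3 - <<'E'
from h import *
tgt([441.3,-126.5,151],down(5.2))
p,P=tops("wrist",72,90,(250,1000,-500,500),300); save("w2",p)
E
```

```text
q [-0.2   0.2   2.03  0.    0.91 -0.3 ] eef [455.7 -93.1 184.6] axes x,y,z [[-0.091, 0.996, 0.0], [0.996, 0.091, -0.0], [-0.0, 0.0, -1.0]]
shift units [-1.28 -0.69  1.34] turn units [-0. -0.  0.]
wrist [205. 287.] 2236 rect [ 390.1 -129.9] [37.2 36.4] 7.1 z 79.7 rgb [193. 195. 197.]
wrist [524. 291.] 12091 rect [ 591.8 -113.1] [165.6  36.8] 4.9 z 79.5 rgb [188. 189. 189.]
```

View pics/w2.png

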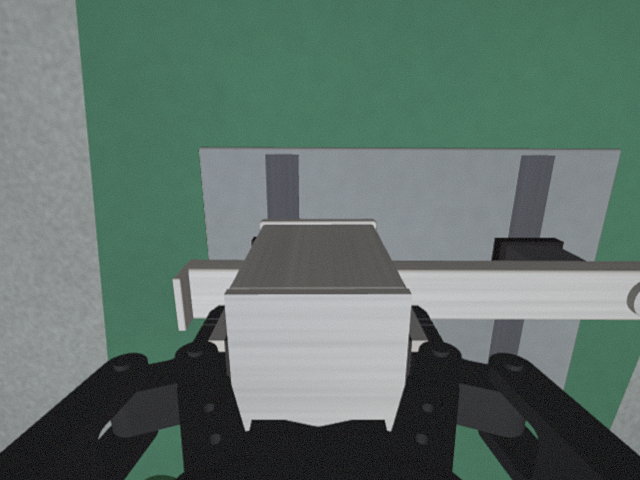

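The wrist view shows the held pot at (318,330), with the rail running through row 290 and its end plate at (182,300). The rail centre line is y ≈ -125.7 at x = 441. Next I lower the pot there and release it.

Emit:
step_arm(
  moves=[
    {"tx":-0.62,"ty":-0.35,"tz":0,"ax":0,"ay":0,"az":0.004},
    {"tx":-0.63,"ty":-0.34,"tz":0,"ax":0,"ay":0,"az":0},
    {"tx":0,"ty":0,"tz":0.6,"ax":0,"ay":0,"az":0},
    {"tx":0,"ty":0,"tz":0.5,"ax":0,"ay":0,"az":0},
    {"tx":0,"ty":0,"tz":0.24,"ax":0,"ay":0,"az":0},
  ],
)

```text
clock: 8.57
eef_pos: [441.0, -125.4, 149.7]
tcp_rot: [-3.14, -0.001, 1.656]
contact_force: [-0.2, -0.6, -2.3]
opening: 0.649
grasp_force: 63.8
```

Emit:
step_arm(
  moves=[
    {"tx":0,"ty":0,"tz":0.06,"ax":0,"ay":0,"az":0},
    {"tx":0,"ty":0,"tz":0.04,"ax":0,"ay":0,"az":0},
    {"tx":0,"ty":0,"tz":0,"ax":0,"ay":0,"az":0},
    {"tx":0,"ty":0,"tz":0,"ax":0,"ay":0,"az":0},
    {"tx":0,"ty":0,"tz":0,"ax":0,"ay":0,"az":0},
  ],
)

```text
clock: 9.2
eef_pos: [441.6, -126.3, 148.7]
tcp_rot: [3.141, 0.0, 1.655]
contact_force: [-0.5, 1.3, -2.3]
opening: 0.651
grasp_force: 45.0
```

Emit:
step_arm(
  moves=[
    {"tx":0,"ty":0,"tz":0.05,"ax":0,"ay":0,"az":0},
    {"tx":0,"ty":0,"tz":0,"ax":0,"ay":0,"az":0},
    {"tx":0,"ty":0,"tz":0,"ax":0,"ay":0,"az":0},
  ],
)

```text
clock: 9.57
eef_pos: [441.7, -126.3, 147.9]
tcp_rot: [3.141, 0.0, 1.656]
contact_force: [-1.8, 0.5, 7.9]
opening: 0.652
grasp_force: 68.2
```

Emit:
step_arm(
  moves=[
    {"tx":0,"ty":0,"tz":0,"ax":0,"ay":0,"az":0},
    {"tx":0,"ty":0,"tz":0,"ax":0,"ay":0,"az":0},
    {"tx":0,"ty":0,"tz":0,"ax":0,"ay":0,"az":0},
    {"tx":0,"ty":0,"tz":0,"ax":0,"ay":0,"az":0},
    {"tx":0,"ty":0,"tz":0,"ax":0,"ay":0,"az":0},
  ],
  gripper=0.86,
)

```text
clock: 10.2
eef_pos: [441.5, -126.2, 147.3]
tcp_rot: [-3.142, -0.0, 1.656]
contact_force: [0.2, 0.0, -0.3]
opening: 0.862
grasp_force: 0.0
```

Emit:
step_arm(
  moves=[
    {"tx":0,"ty":0,"tz":-0.4,"ax":0,"ay":0,"az":0},
    {"tx":0,"ty":0,"tz":-0.8,"ax":0,"ay":0,"az":0},
    {"tx":0,"ty":0,"tz":-1,"ax":0,"ay":0,"az":0},
    {"tx":0,"ty":0,"tz":-1,"ax":0,"ay":0,"az":0},
    {"tx":0,"ty":0,"tz":-1,"ax":0,"ay":0,"az":0},
  ],
)

```text
clock: 10.82
eef_pos: [441.4, -126.2, 253.8]
tcp_rot: [3.141, 0.0, 1.656]
contact_force: [-0.1, 0.8, -0.2]
opening: 0.86
grasp_force: 0.0
```

Emit:
step_arm(
  moves=[
    {"tx":0,"ty":0,"tz":0,"ax":0,"ay":0,"az":0},
    {"tx":0,"ty":0,"tz":0,"ax":0,"ay":0,"az":0},
  ],
)

```text
clock: 11.08
eef_pos: [441.2, -126.1, 252.1]
tcp_rot: [-3.141, -0.0, 1.656]
contact_force: [-0.4, -0.3, 1.0]
opening: 0.861
grasp_force: 0.0
```

```bash
python3 - <<'E'
from h import *
tgt([441.3,-126.5,151],down(5.2))
p,P=tops("wrist",72,90,(250,1000,-500,500),300)
p,P=tops("wrist",155,175,(250,1000,-500,500),300)
E
```

```text
q [-0.28  0.1   1.98  0.    1.07 -0.37] eef [ 441.2 -126.1  252.1] axes x,y,z [[-0.085, 0.996, 0.0], [0.996, 0.085, -0.0], [-0.0, 0.0, -1.0]]
shift units [-0.02  0.01  4.04] turn units [-0.    -0.    -0.004]
wrist [318. 187.] 312 rect [439.4 -98.6] [58.6  4.6] 4.8 z 85.6 rgb [153.5 155.  152. ]
wrist [492. 219.] 11164 rect [ 582.1 -114. ] [215.   36.5] 5.0 z 79.5 rgb [187. 188. 189.]
wrist [251. 219.] 1715 rect [ 390.3 -130.4] [38.1 36.1] 5.9 z 79.7 rgb [193. 194. 196.]
wrist [319. 254.] 8870 rect [ 442.  -126.2] [56.3 56.8] 5.3 z 164.6 rgb [183. 185. 188.]
```

Emit:
step_arm(
  moves=[
    {"tx":-0.8,"ty":0,"tz":0,"ax":0,"ay":0.1,"az":0},
    {"tx":-0.8,"ty":0,"tz":0,"ax":0,"ay":0.1,"az":0},
    {"tx":-0.8,"ty":0,"tz":0,"ax":0,"ay":0.1,"az":0},
    {"tx":-0.8,"ty":0,"tz":0,"ax":0,"ay":0.1,"az":0},
    {"tx":-0.8,"ty":0,"tz":0,"ax":0,"ay":0.1,"az":0},
  ],
)

```text
clock: 11.8
eef_pos: [449.4, -219.8, 221.5]
tcp_rot: [3.14, -0.79, 1.655]
contact_force: [1.4, 0.2, 0.3]
opening: 0.86
grasp_force: 0.0
```

Emit:
step_arm(
  moves=[
    {"tx":0,"ty":0,"tz":-0.6,"ax":0,"ay":0.1,"az":0},
    {"tx":0,"ty":0,"tz":-0.6,"ax":0,"ay":0.1,"az":0},
    {"tx":0,"ty":0,"tz":0,"ax":0,"ay":0.1,"az":0},
    {"tx":0,"ty":0,"tz":0,"ax":0,"ay":0.1,"az":0},
    {"tx":0,"ty":0,"tz":0,"ax":0,"ay":0.1,"az":0},
  ],
)

```text
clock: 12.42
eef_pos: [451.1, -241.7, 240.6]
tcp_rot: [-0.134, -1.565, -1.353]
contact_force: [0.7, 0.5, 0.4]
opening: 0.861
grasp_force: 0.0
```

Emit:
step_arm(
  moves=[
    {"tx":0,"ty":0,"tz":0,"ax":0,"ay":0,"az":0},
    {"tx":0,"ty":0,"tz":0,"ax":0,"ay":0,"az":0},
  ],
)

```text
clock: 12.68
eef_pos: [451.4, -241.3, 241.3]
tcp_rot: [-3.089, -1.568, 1.604]
contact_force: [0.5, 0.4, -0.7]
opening: 0.862
grasp_force: 0.0
```

```bash
cat >> h.py <<'E'
def left(deg,roll=-1):
    a=np.radians(deg);z=np.array([-np.sin(a),np.cos(a),0]); y=roll*np.cross([0,0,1],z); return R.from_matrix(np.c_[np.cross(y,z),y,z])
E
python3 - <<'E'
from h import *
t=left(5.0); z=t.as_matrix()[:,2]
tgt(np.array([442,-126.2,122.5])-100*z,t)
print(z)
E
```

```text
q [-0.86  0.9   1.5   0.77  2.15 -1.08] eef [ 451.4 -241.3  241.3] axes x,y,z [[-0.0, 0.003, 1.0], [0.996, 0.085, -0.0], [-0.085, 0.996, -0.003]]
shift units [-4.75  0.03  0.63] turn units [ 0.002  0.002 -0.   ]
[-0.08715574  0.9961947   0.        ]
```

Emit:
step_arm(
  moves=[
    {"tx":-0.8,"ty":0,"tz":0,"ax":0,"ay":0,"az":0},
    {"tx":-0.8,"ty":0,"tz":0,"ax":0,"ay":0,"az":0},
    {"tx":-0.8,"ty":0,"tz":0,"ax":0,"ay":0,"az":0},
    {"tx":-0.6,"ty":0,"tz":0,"ax":0,"ay":0,"az":0},
    {"tx":0,"ty":0,"tz":0,"ax":0,"ay":0,"az":0},
  ],
)

```text
clock: 13.3
eef_pos: [451.0, -241.1, 165.2]
tcp_rot: [-0.707, -1.569, -0.779]
contact_force: [-0.5, -0.9, 0.5]
opening: 0.863
grasp_force: 0.0
```

```bash
python3 - <<'E'
from h import *
p,d,K,T=grab("side"); save("s2",p); P=cloud(d,K,T)
q=P[(P[...,1]<-300)&(P[...,0]>380)&(P[...,2]>32)&(P[...,2]<400)&(P[...,0]<700)]
for lo_ in range(-560,-300,30):
    k=q[(q[:,1]>=lo_)&(q[:,1]<lo_+30)]
    if len(k)>10: print(lo_,np.percentile(k[:,2],2).round(),k[:,0].min().round(),len(k))
E
```

```text
-560 125.0 380.0 1470
-530 147.0 380.0 1810
-500 174.0 380.0 528
-470 141.0 428.0 16
-440 139.0 422.0 121
-410 139.0 421.0 244
-380 146.0 420.0 464
-350 154.0 386.0 446
-320 152.0 385.0 417
```

View pics/s2.png

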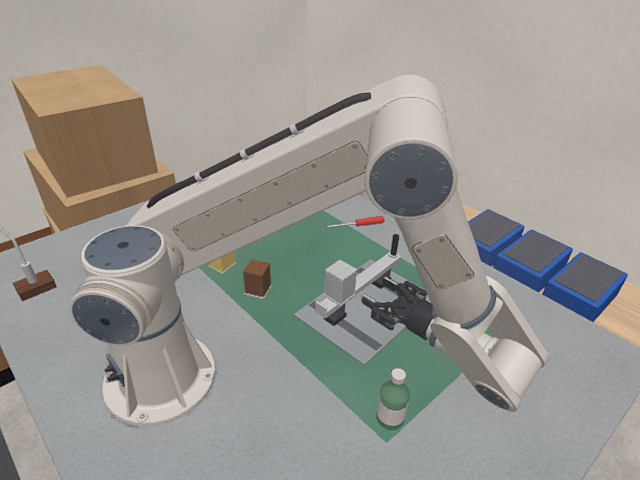

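```bash
python3 - <<'E'
from h import *
p,d,K,T=grab("side"); P=cloud(d,K,T)
for v in range(380,412,4):
    k=P[v,480:530]; k=k[k[:,2]>15]; print(v,len(k), k[k[:,2].argmin()].round() if len(k) else '')
E
```

```text
380 50 [ 403. -536.  175.]
384 50 [ 406. -538.  162.]
388 48 [ 410. -539.  147.]
392 45 [ 418. -539.  128.]
396 40 [ 427. -545.  112.]
400 33 [ 429. -555.  109.]
404 25 [ 429. -568.  111.]
408 16 [ 431. -584.  112.]
```

The fork's lowest visible point is about 56 mm below the wrist axis, so there is room. I'll lower to mid-pot height, advance and grip.

Emit:
step_arm(
  moves=[
    {"tx":-0.85,"ty":0,"tz":0,"ax":0,"ay":0,"az":0},
    {"tx":-0.85,"ty":0.03,"tz":0,"ax":0,"ay":0,"az":0},
    {"tx":0,"ty":0,"tz":0,"ax":0,"ay":0,"az":0},
    {"tx":0,"ty":0,"tz":0.8,"ax":0,"ay":0,"az":0},
    {"tx":0,"ty":0,"tz":0.8,"ax":0,"ay":0,"az":0},
  ],
)

```text
clock: 14.02
eef_pos: [448.6, -201.1, 124.1]
tcp_rot: [0.55, -1.57, -2.036]
contact_force: [0.1, 0.0, -0.4]
opening: 0.859
grasp_force: 0.0
```

```bash
python3 - <<'E'
from h import *
t=left(5.0); z=t.as_matrix()[:,2]
tgt(np.array([442,-126.2,122.5])-6*z,t)
E
```

```text
q [-0.83  1.05  1.54  0.74  2.   -1.21] eef [ 448.6 -201.1  124.1] axes x,y,z [[-0.0, -0.0, 1.0], [0.996, 0.084, 0.0], [-0.084, 0.996, 0.0]]
shift units [-0.06 -0.01  2.77] turn units [ 0.002 -0.     0.   ]
```

Emit:
step_arm(
  moves=[
    {"tx":-0.05,"ty":0,"tz":0.7,"ax":0,"ay":0,"az":0},
    {"tx":0,"ty":0,"tz":0.7,"ax":0,"ay":0,"az":0},
    {"tx":0,"ty":0,"tz":0.7,"ax":0,"ay":0,"az":0},
    {"tx":0,"ty":0,"tz":0.65,"ax":0,"ay":0,"az":0},
    {"tx":0,"ty":0,"tz":0,"ax":0,"ay":0,"az":0},
  ],
)

```text
clock: 14.65
eef_pos: [442.5, -131.8, 123.0]
tcp_rot: [-0.782, -1.57, -0.703]
contact_force: [-0.3, -0.2, 0.3]
opening: 0.86
grasp_force: 0.0
```

Emit:
step_arm(
  moves=[
    {"tx":0,"ty":0,"tz":0,"ax":0,"ay":0,"az":0},
    {"tx":0,"ty":0,"tz":0,"ax":0,"ay":0,"az":0},
    {"tx":0,"ty":0,"tz":0,"ax":0,"ay":0,"az":0},
    {"tx":0,"ty":0,"tz":0,"ax":0,"ay":0,"az":0},
    {"tx":0,"ty":0,"tz":0,"ax":0,"ay":0,"az":0},
  ],
  gripper=0.3,
  newtons=60,
)

```text
clock: 15.28
eef_pos: [442.9, -133.2, 122.8]
tcp_rot: [2.179, -1.57, 2.617]
contact_force: [0.4, -2.0, 1.0]
opening: 0.648
grasp_force: 67.4
```

Emit:
step_arm(
  moves=[
    {"tx":0.3,"ty":0,"tz":0,"ax":0,"ay":0,"az":0},
    {"tx":0.8,"ty":0,"tz":0,"ax":0,"ay":0,"az":0},
    {"tx":1,"ty":0,"tz":0,"ax":0,"ay":0,"az":0},
    {"tx":1,"ty":0,"tz":0,"ax":0,"ay":0,"az":0},
    {"tx":0.6,"ty":0,"tz":0,"ax":0,"ay":0,"az":0},
  ],
)

```text
clock: 15.9
eef_pos: [442.8, -132.9, 217.3]
tcp_rot: [2.38, -1.569, 2.418]
contact_force: [-0.2, 0.9, -1.1]
opening: 0.648
grasp_force: 67.5
```

```bash
python3 - <<'E'
from h import *
t=left(5.0); z=t.as_matrix()[:,2]
tgt(np.array([442,-126.2,122.5])-6*z,t)
E
```

```text
q [-0.77  0.86  1.71  0.81  1.99 -1.17] eef [ 442.8 -132.9  217.3] axes x,y,z [[-0.001, 0.001, 1.0], [0.996, 0.085, 0.001], [-0.085, 0.996, -0.001]]
shift units [-3.79 -0.01  0.04] turn units [0.001 0.001 0.001]
```

Emit:
step_arm(
  moves=[
    {"tx":0,"ty":0,"tz":0,"ax":0,"ay":0,"az":0.1},
    {"tx":0,"ty":0,"tz":0,"ax":0,"ay":0,"az":0.1},
    {"tx":0,"ty":0,"tz":0,"ax":0,"ay":0,"az":0.1},
    {"tx":0,"ty":0,"tz":0,"ax":0,"ay":0,"az":0.1},
    {"tx":0,"ty":0,"tz":0,"ax":0,"ay":0,"az":0.1},
  ],
)

```text
clock: 16.52
eef_pos: [442.7, -132.8, 215.7]
tcp_rot: [-1.571, -0.78, 0.085]
contact_force: [-0.0, -0.0, -1.2]
opening: 0.647
grasp_force: 67.3
```

Emit:
step_arm(
  moves=[
    {"tx":0,"ty":0,"tz":0,"ax":0,"ay":0,"az":0.1},
    {"tx":0,"ty":0,"tz":0,"ax":0,"ay":0,"az":0.1},
    {"tx":0,"ty":0,"tz":0,"ax":0,"ay":0,"az":0.1},
    {"tx":0,"ty":0,"tz":0,"ax":0,"ay":0,"az":0.1},
    {"tx":0,"ty":0,"tz":0,"ax":0,"ay":0,"az":0.1},
  ],
)

```text
clock: 17.15
eef_pos: [442.7, -132.8, 215.7]
tcp_rot: [-1.571, 0.005, 0.085]
contact_force: [-0.3, -0.3, -1.5]
opening: 0.65
grasp_force: 67.3
```

Emit:
step_arm(
  moves=[
    {"tx":0,"ty":0,"tz":0,"ax":0,"ay":0,"az":0.1},
    {"tx":0,"ty":0,"tz":0,"ax":0,"ay":0,"az":0.1},
    {"tx":0,"ty":0,"tz":0,"ax":0,"ay":0,"az":0.1},
    {"tx":0,"ty":0,"tz":0,"ax":0,"ay":0,"az":0.1},
    {"tx":0,"ty":0,"tz":0,"ax":0,"ay":0,"az":0.1},
  ],
)

```text
clock: 17.77
eef_pos: [442.7, -132.8, 215.8]
tcp_rot: [-1.571, 0.791, 0.085]
contact_force: [-0.6, -0.1, -1.4]
opening: 0.649
grasp_force: 67.3
```

Emit:
step_arm(
  moves=[
    {"tx":0,"ty":0,"tz":0,"ax":0,"ay":0,"az":0.1},
    {"tx":0,"ty":0,"tz":0,"ax":0,"ay":0,"az":0.1},
    {"tx":0,"ty":0,"tz":0,"ax":0,"ay":0,"az":0.1},
    {"tx":0,"ty":0,"tz":0,"ax":0,"ay":0,"az":0.1},
    {"tx":0,"ty":0,"tz":0,"ax":0,"ay":0,"az":0.1},
  ],
)

```text
clock: 18.4
eef_pos: [442.7, -132.8, 215.7]
tcp_rot: [1.607, 1.566, -3.02]
contact_force: [0.2, -0.3, -1.4]
opening: 0.648
grasp_force: 67.3
```

Emit:
step_arm(
  moves=[
    {"tx":0,"ty":0,"tz":0,"ax":0,"ay":0,"az":0},
    {"tx":0,"ty":0,"tz":0,"ax":0,"ay":0,"az":0},
    {"tx":0,"ty":0,"tz":0,"ax":0,"ay":0,"az":0},
  ],
)

```text
clock: 18.77
eef_pos: [442.8, -132.9, 215.4]
tcp_rot: [-1.611, 1.569, 0.045]
contact_force: [-0.1, 0.6, -1.7]
opening: 0.649
grasp_force: 67.3
```

```bash
python3 - <<'E'
from h import *
t=left(5.0,1); z=t.as_matrix()[:,2]
tgt(np.array([442,-126.2,122.5])-6*z,t)
p,d,K,T=grab("side"); save("s3",cv2.resize(p[200:360,260:480],(660,480))); P=cloud(d,K,T)
p,d,K,T=grab("wrist");print(np.median(d[200:280,280:360]))
tops("side",76,82,(380,720,-160,-80),60)
E
```

```text
q [-0.77  0.86  1.71  0.81  1.99  1.97] eef [ 442.8 -132.9  215.4] axes x,y,z [[0.002, 0.0, -1.0], [-0.996, -0.085, -0.002], [-0.085, 0.996, -0.0]]
shift units [3.72 0.01 0.03] turn units [-0.002 -0.     0.001]
110.58841
side [340. 295.] 397 rect [ 451.1 -126.5] [140.   38.1] 4.8 z 77.9 rgb [197. 196. 196.]
```

View pics/s3.png

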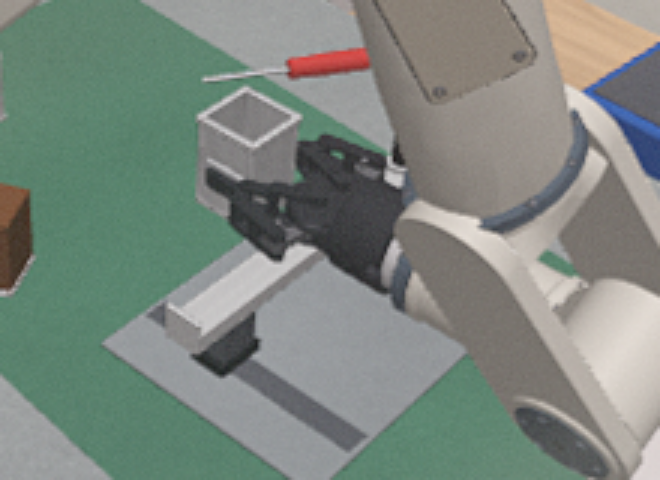

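The crop shows the pot mouth-up in the gripper at (248,150). I'll lower it onto the rail.

Emit:
step_arm(
  moves=[
    {"tx":0.8,"ty":0,"tz":0,"ax":0,"ay":0,"az":0},
    {"tx":0.9,"ty":0,"tz":0,"ax":0,"ay":0,"az":0},
    {"tx":0.9,"ty":0,"tz":0,"ax":0,"ay":0,"az":0},
    {"tx":0.7,"ty":0,"tz":0,"ax":0,"ay":0,"az":0},
    {"tx":0.3,"ty":0,"tz":0,"ax":0,"ay":0,"az":0},
  ],
)

```text
clock: 19.55
eef_pos: [442.5, -132.7, 123.7]
tcp_rot: [0.766, 1.569, 2.422]
contact_force: [0.5, -0.1, -1.3]
opening: 0.646
grasp_force: 67.3
```

Emit:
step_arm(
  moves=[
    {"tx":0.05,"ty":0,"tz":0,"ax":0,"ay":0,"az":0},
    {"tx":0.05,"ty":0,"tz":0,"ax":0,"ay":0,"az":0},
    {"tx":0,"ty":0,"tz":0,"ax":0,"ay":0,"az":0},
    {"tx":0,"ty":0,"tz":0,"ax":0,"ay":0,"az":0},
  ],
)

```text
clock: 20.05
eef_pos: [442.9, -133.0, 123.2]
tcp_rot: [-2.39, 1.57, -0.735]
contact_force: [0.7, 0.2, -1.5]
opening: 0.65
grasp_force: 67.3
```

Emit:
step_arm(
  moves=[
    {"tx":0.03,"ty":0,"tz":0,"ax":0,"ay":0,"az":0},
    {"tx":0.03,"ty":0,"tz":0,"ax":0,"ay":0,"az":0},
    {"tx":0,"ty":0,"tz":0,"ax":0,"ay":0,"az":0},
    {"tx":0,"ty":0,"tz":0,"ax":0,"ay":0,"az":0},
  ],
)

```text
clock: 20.55
eef_pos: [442.8, -133.1, 122.4]
tcp_rot: [-0.406, 1.569, 1.25]
contact_force: [-0.5, -1.5, 5.6]
opening: 0.653
grasp_force: 67.6
```

Emit:
step_arm(
  moves=[
    {"tx":0,"ty":0,"tz":0,"ax":0,"ay":0,"az":0},
    {"tx":0,"ty":0,"tz":0,"ax":0,"ay":0,"az":0},
    {"tx":0,"ty":0,"tz":0,"ax":0,"ay":0,"az":0},
    {"tx":0,"ty":0,"tz":0,"ax":0,"ay":0,"az":0},
    {"tx":0,"ty":0,"tz":0,"ax":0,"ay":0,"az":0},
  ],
  gripper=0.86,
)

```text
clock: 21.18
eef_pos: [442.8, -132.9, 121.3]
tcp_rot: [0.307, 1.571, 1.963]
contact_force: [0.0, -0.2, 0.4]
opening: 0.858
grasp_force: 0.0
```

Emit:
step_arm(
  moves=[
    {"tx":0,"ty":0,"tz":-0.3,"ax":0,"ay":0,"az":0},
    {"tx":0,"ty":0,"tz":-0.8,"ax":0,"ay":0,"az":0},
    {"tx":0,"ty":0,"tz":-1,"ax":0,"ay":0,"az":0},
    {"tx":0,"ty":0,"tz":-1,"ax":0,"ay":0,"az":0},
    {"tx":0,"ty":0,"tz":-1,"ax":0,"ay":0,"az":0},
  ],
)

```text
clock: 21.8
eef_pos: [451.5, -237.2, 121.3]
tcp_rot: [-2.82, 1.57, -1.165]
contact_force: [0.6, -0.1, -1.0]
opening: 0.865
grasp_force: 0.0
```

Emit:
step_arm(
  moves=[
    {"tx":-1,"ty":0,"tz":-0.4,"ax":0,"ay":0,"az":0},
    {"tx":-1,"ty":0,"tz":0,"ax":0,"ay":0,"az":0},
    {"tx":-1,"ty":0,"tz":0,"ax":0,"ay":0,"az":0},
    {"tx":-1,"ty":0,"tz":0,"ax":0,"ay":0,"az":0},
    {"tx":-1,"ty":0,"tz":0,"ax":0,"ay":0,"az":0},
  ],
)

```text
clock: 22.42
eef_pos: [452.3, -244.8, 248.4]
tcp_rot: [-2.378, 1.57, -0.722]
contact_force: [0.5, -0.8, -0.3]
opening: 0.863
grasp_force: 0.0
```

```bash
python3 - <<'E'
from h import *
tgt([472,317,200],down(-7))
for n in("scene","side"): tops(n,150,175,(380,720,-200,-60),20)
for n in("scene","side"): tops(n,77,95,(400,600,150,400),60)
E
```

```text
q [-0.87  0.89  1.49  0.77  2.16  2.07] eef [ 452.3 -244.8  248.4] axes x,y,z [[0.0, -0.0, -1.0], [-0.996, -0.085, -0.0], [-0.085, 0.996, -0.0]]
shift units [ 1.93 -2.7  22.33] turn units [-1.344  0.14  -1.345]
scene [314. 188.] 210 rect [ 444.  -125.6] [63.9 65. ] 5.3 z 160.1 rgb [110.5 114.  112.5]
side [340. 271.] 319 rect [ 440.5 -125.8] [65.3 60.9] 5.6 z 160.1 rgb [133. 132. 131.]
scene [412. 297.] 400 rect [474.6 316.5] [60.9 60.5] 84.2 z 83.2 rgb [157. 162. 168.]
```

Pot A is upright on the centre line. I'll unwind the roll while moving over to pot B.

Emit:
step_arm(
  moves=[
    {"tx":0,"ty":0,"tz":0.5,"ax":0,"ay":0,"az":-0.1},
    {"tx":0,"ty":0,"tz":0.5,"ax":0,"ay":0,"az":-0.1},
    {"tx":0,"ty":0,"tz":0.5,"ax":0,"ay":0,"az":-0.1},
    {"tx":0,"ty":0,"tz":0.5,"ax":0,"ay":0,"az":-0.1},
    {"tx":0,"ty":0,"tz":0.5,"ax":0,"ay":0,"az":-0.1},
  ],
  gripper=0.9,
)

```text
clock: 23.25
eef_pos: [446.8, -182.1, 245.5]
tcp_rot: [-1.569, 0.782, 0.086]
contact_force: [-0.1, -0.1, 1.2]
opening: 0.903
grasp_force: 0.0
```

Emit:
step_arm(
  moves=[
    {"tx":0,"ty":0,"tz":0.5,"ax":0,"ay":0,"az":-0.1},
    {"tx":0,"ty":0,"tz":0.5,"ax":0,"ay":0,"az":-0.1},
    {"tx":0,"ty":0,"tz":0.5,"ax":0,"ay":0,"az":-0.1},
    {"tx":0,"ty":0,"tz":0.5,"ax":0,"ay":0,"az":-0.1},
    {"tx":0,"ty":0,"tz":0.5,"ax":0,"ay":0,"az":-0.1},
  ],
)

```text
clock: 23.88
eef_pos: [441.5, -119.8, 245.6]
tcp_rot: [-1.57, -0.004, 0.085]
contact_force: [0.4, 0.3, -0.2]
opening: 0.9
grasp_force: 0.0
```

Emit:
step_arm(
  moves=[
    {"tx":0,"ty":0,"tz":0.5,"ax":0,"ay":0,"az":-0.1},
    {"tx":0,"ty":0,"tz":0.5,"ax":0,"ay":0,"az":-0.1},
    {"tx":0,"ty":0,"tz":0.5,"ax":0,"ay":0,"az":-0.1},
    {"tx":0,"ty":0,"tz":0.5,"ax":0,"ay":0,"az":-0.1},
    {"tx":0,"ty":0,"tz":0.5,"ax":0,"ay":0,"az":-0.1},
  ],
)

```text
clock: 24.5
eef_pos: [436.2, -57.6, 245.6]
tcp_rot: [-1.57, -0.789, 0.084]
contact_force: [0.1, 0.2, -0.2]
opening: 0.904
grasp_force: 0.0
```

Emit:
step_arm(
  moves=[
    {"tx":0,"ty":0,"tz":0.5,"ax":0,"ay":0,"az":-0.1},
    {"tx":0,"ty":0,"tz":0.5,"ax":0,"ay":0,"az":-0.1},
    {"tx":0,"ty":0,"tz":0.5,"ax":0,"ay":0,"az":-0.1},
    {"tx":0,"ty":0,"tz":0.5,"ax":0,"ay":0,"az":-0.1},
    {"tx":0,"ty":0,"tz":0.5,"ax":0,"ay":0,"az":-0.1},
  ],
)

```text
clock: 25.12
eef_pos: [430.9, 4.7, 245.7]
tcp_rot: [1.43, -1.567, -2.916]
contact_force: [-0.4, 0.3, -0.1]
opening: 0.9
grasp_force: 0.0
```

Emit:
step_arm(
  moves=[
    {"tx":0,"ty":0,"tz":0,"ax":0,"ay":-0.1,"az":0},
    {"tx":0,"ty":0,"tz":0,"ax":0,"ay":-0.1,"az":0},
    {"tx":0,"ty":0,"tz":0,"ax":0,"ay":-0.1,"az":0},
    {"tx":0,"ty":0,"tz":0,"ax":0,"ay":-0.1,"az":0},
    {"tx":0,"ty":0,"tz":0,"ax":0,"ay":-0.1,"az":0},
  ],
)

```text
clock: 25.75
eef_pos: [431.1, 3.8, 246.0]
tcp_rot: [-3.141, -0.781, 1.654]
contact_force: [-0.1, 0.7, -0.7]
opening: 0.9
grasp_force: 0.0
```

Emit:
step_arm(
  moves=[
    {"tx":0,"ty":0,"tz":0,"ax":0,"ay":-0.1,"az":0},
    {"tx":0,"ty":0,"tz":0,"ax":0,"ay":-0.1,"az":0},
    {"tx":0,"ty":0,"tz":0,"ax":0,"ay":-0.1,"az":0},
    {"tx":0,"ty":0,"tz":0,"ax":0,"ay":-0.1,"az":0},
    {"tx":0,"ty":0,"tz":0,"ax":0,"ay":-0.1,"az":0},
  ],
)

```text
clock: 26.38
eef_pos: [431.1, 4.0, 246.3]
tcp_rot: [3.141, 0.005, 1.655]
contact_force: [-0.4, -0.4, 0.3]
opening: 0.898
grasp_force: 0.0
```

Emit:
step_arm(
  moves=[
    {"tx":0,"ty":0,"tz":0,"ax":0,"ay":0,"az":0},
    {"tx":0,"ty":0,"tz":0,"ax":0,"ay":0,"az":0},
  ],
)

```text
clock: 26.62
eef_pos: [430.7, 4.4, 245.8]
tcp_rot: [-3.14, -0.003, 1.657]
contact_force: [-0.5, -0.1, 0.0]
opening: 0.898
grasp_force: 0.0
```

```bash
python3 - <<'E'
from h import *
tgt([472,317,200],down(-6))
E
```

```text
q [ 0.    0.06  2.04  0.    1.05 -0.08] eef [430.7   4.4 245.8] axes x,y,z [[-0.086, 0.996, 0.003], [0.996, 0.086, -0.002], [-0.002, 0.003, -1.0]]
shift units [12.31  2.72  1.86] turn units [-0.001 -0.002  0.121]
```

Emit:
step_arm(
  moves=[
    {"tx":0.95,"ty":0.21,"tz":0.14,"ax":0,"ay":0,"az":0},
    {"tx":0.95,"ty":0.21,"tz":0.14,"ax":0,"ay":0,"az":0},
    {"tx":0.95,"ty":0.21,"tz":0.14,"ax":0,"ay":0,"az":0},
    {"tx":0.95,"ty":0.21,"tz":0.14,"ax":0,"ay":0,"az":0},
    {"tx":0.95,"ty":0.21,"tz":0.14,"ax":0,"ay":0,"az":0},
  ],
)

```text
clock: 27.25
eef_pos: [447.4, 124.2, 228.1]
tcp_rot: [-3.139, -0.002, 1.653]
contact_force: [-0.3, -0.6, 0.6]
opening: 0.896
grasp_force: 0.0
```

Emit:
step_arm(
  moves=[
    {"tx":0.95,"ty":0.21,"tz":0.14,"ax":0,"ay":0,"az":0},
    {"tx":0.95,"ty":0.21,"tz":0.14,"ax":0,"ay":0,"az":0},
    {"tx":0.95,"ty":0.21,"tz":0.14,"ax":0,"ay":0,"az":0},
    {"tx":0.95,"ty":0.21,"tz":0.14,"ax":0,"ay":0,"az":0},
    {"tx":0.95,"ty":0.21,"tz":0.14,"ax":0,"ay":0,"az":0},
  ],
)

```text
clock: 27.88
eef_pos: [463.8, 244.5, 210.4]
tcp_rot: [-3.139, -0.001, 1.653]
contact_force: [0.4, 0.2, 0.3]
opening: 0.903
grasp_force: 0.0
```

Emit:
step_arm(
  moves=[
    {"tx":0.95,"ty":0.21,"tz":0.14,"ax":0,"ay":0,"az":0},
    {"tx":0.95,"ty":0.21,"tz":0.14,"ax":0,"ay":0,"az":0},
    {"tx":0.91,"ty":0.2,"tz":0.14,"ax":0,"ay":0,"az":0},
    {"tx":0,"ty":0,"tz":0,"ax":0,"ay":0,"az":0.06},
    {"tx":0,"ty":0,"tz":0,"ax":0,"ay":0,"az":0.06},
  ],
)

```text
clock: 28.5
eef_pos: [472.8, 317.5, 200.5]
tcp_rot: [-3.141, 0.0, 1.465]
contact_force: [-0.4, -0.4, -0.8]
opening: 0.901
grasp_force: 0.0
```

Emit:
step_arm(
  moves=[
    {"tx":0,"ty":0,"tz":0,"ax":0,"ay":0,"az":0},
    {"tx":0,"ty":0,"tz":0,"ax":0,"ay":0,"az":0},
  ],
)

```text
clock: 28.75
eef_pos: [472.8, 316.8, 200.7]
tcp_rot: [-3.141, -0.0, 1.469]
contact_force: [-0.3, -0.0, -0.3]
opening: 0.9
grasp_force: 0.0
```

```bash
python3 - <<'E'
from h import *
tgt([472,317,68],down(-6))
tops("wrist",77,95,(250,1000,-500,500),500)
E
```

```text
q [0.59 0.33 1.81 0.   1.01 0.69] eef [472.8 316.8 200.7] axes x,y,z [[0.101, 0.995, 0.0], [0.995, -0.101, -0.0], [-0.0, 0.0, -1.0]]
shift units [ 0.   -0.03  5.31] turn units [-0.    -0.     0.002]
wrist [317. 238.] 7044 rect [472.9 318.1] [56.8 56.1] 81.7 z 84.6 rgb [204. 205. 209.]
wrist [122. 331.] 4629 rect [328.2 259.9] [58.  50.4] 13.8 z 84.6 rgb [242. 227. 100.]
```

Emit:
step_arm(
  moves=[
    {"tx":0.05,"ty":0,"tz":1,"ax":0,"ay":0,"az":0.013},
    {"tx":0,"ty":0,"tz":1,"ax":0,"ay":0,"az":0.013},
    {"tx":0,"ty":0,"tz":1,"ax":0,"ay":0,"az":0},
    {"tx":0,"ty":0,"tz":1,"ax":0,"ay":0,"az":0},
    {"tx":0,"ty":0,"tz":0.8,"ax":0,"ay":0,"az":0},
  ],
)

```text
clock: 29.42
eef_pos: [472.8, 317.6, 79.9]
tcp_rot: [-3.141, 0.0, 1.427]
contact_force: [0.1, -0.0, -0.0]
opening: 0.901
grasp_force: 0.0
```

Emit:
step_arm(
  moves=[
    {"tx":0,"ty":0,"tz":0.5,"ax":0,"ay":0,"az":0},
    {"tx":0,"ty":0,"tz":0,"ax":0,"ay":0,"az":0},
    {"tx":0,"ty":0,"tz":0,"ax":0,"ay":0,"az":0},
  ],
)

```text
clock: 29.8
eef_pos: [473.4, 318.0, 69.0]
tcp_rot: [3.141, -0.001, 1.426]
contact_force: [0.1, -0.4, 0.6]
opening: 0.901
grasp_force: 0.0
```

Emit:
step_arm(
  moves=[
    {"tx":0,"ty":0,"tz":0,"ax":0,"ay":0,"az":0},
    {"tx":0,"ty":0,"tz":0,"ax":0,"ay":0,"az":0},
    {"tx":0,"ty":0,"tz":0,"ax":0,"ay":0,"az":0},
    {"tx":0,"ty":0,"tz":0,"ax":0,"ay":0,"az":0},
    {"tx":0,"ty":0,"tz":0,"ax":0,"ay":0,"az":0},
  ],
  gripper=0.3,
  newtons=60,
)

```text
clock: 30.42
eef_pos: [473.5, 318.1, 69.3]
tcp_rot: [3.14, -0.001, 1.426]
contact_force: [-0.7, -0.5, 5.2]
opening: 0.646
grasp_force: 63.9
```

Emit:
step_arm(
  moves=[
    {"tx":0,"ty":0,"tz":-0.3,"ax":0,"ay":0,"az":0},
    {"tx":0,"ty":0,"tz":-1,"ax":0,"ay":0,"az":0},
    {"tx":0,"ty":0,"tz":-1,"ax":0,"ay":0,"az":0},
    {"tx":0,"ty":0,"tz":-1,"ax":0,"ay":0,"az":-0.07},
    {"tx":0,"ty":0,"tz":-1,"ax":0,"ay":0,"az":-0.077},
  ],
)

```text
clock: 31.05
eef_pos: [472.7, 317.6, 176.9]
tcp_rot: [-3.141, 0.0, 1.661]
contact_force: [0.2, 0.2, -1.8]
opening: 0.65
grasp_force: 63.8
```

```bash
python3 - <<'E'
from h import *
tgt([537,-117.9,185],down(4.9))
E
```

```text
q [ 0.59  0.36  1.83 -0.    0.96  0.5 ] eef [472.7 317.6 176.9] axes x,y,z [[-0.09, 0.996, -0.0], [0.996, 0.09, -0.0], [-0.0, -0.0, -1.0]]
shift units [-17.58   0.99  -0.32] turn units [-0.     0.     0.003]
```

Emit:
step_arm(
  moves=[
    {"tx":-0.5,"ty":0.2,"tz":-0.1,"ax":0,"ay":0,"az":0},
    {"tx":-1,"ty":0.2,"tz":-0.1,"ax":0,"ay":0,"az":0},
    {"tx":-1,"ty":0.2,"tz":-0.1,"ax":0,"ay":0,"az":0},
    {"tx":-1,"ty":0.2,"tz":-0.1,"ax":0,"ay":0,"az":0},
    {"tx":-1,"ty":0.2,"tz":0,"ax":0,"ay":0,"az":0},
  ],
)

```text
clock: 31.68
eef_pos: [507.4, 206.0, 184.9]
tcp_rot: [-3.14, 0.001, 1.654]
contact_force: [0.1, 0.7, -1.5]
opening: 0.649
grasp_force: 63.8
```

Emit:
step_arm(
  moves=[
    {"tx":-1,"ty":0,"tz":0,"ax":0,"ay":0,"az":0},
    {"tx":-1,"ty":0,"tz":0,"ax":0,"ay":0,"az":0},
    {"tx":-1,"ty":0,"tz":0,"ax":0,"ay":0,"az":0},
    {"tx":-1,"ty":0,"tz":0,"ax":0,"ay":0,"az":0},
    {"tx":-1,"ty":0,"tz":0,"ax":0,"ay":0,"az":0},
  ],
)

```text
clock: 32.3
eef_pos: [517.7, 81.5, 184.7]
tcp_rot: [-3.14, 0.0, 1.654]
contact_force: [-0.2, -0.1, -1.4]
opening: 0.648
grasp_force: 63.8
```

Emit:
step_arm(
  moves=[
    {"tx":-1,"ty":0,"tz":0,"ax":0,"ay":0,"az":0},
    {"tx":-1,"ty":0,"tz":0,"ax":0,"ay":0,"az":0},
    {"tx":-1,"ty":0,"tz":0,"ax":0,"ay":0,"az":0},
    {"tx":-1,"ty":0,"tz":0,"ax":0,"ay":0,"az":0},
    {"tx":-1,"ty":0,"tz":0,"ax":0,"ay":0,"az":0},
  ],
)

```text
clock: 32.92
eef_pos: [528.3, -42.8, 184.7]
tcp_rot: [-3.14, -0.0, 1.654]
contact_force: [-0.1, -0.3, -1.3]
opening: 0.646
grasp_force: 63.8
```

Emit:
step_arm(
  moves=[
    {"tx":-0.7,"ty":0,"tz":0,"ax":0,"ay":0,"az":0},
    {"tx":0,"ty":0,"tz":0,"ax":0,"ay":0,"az":0},
    {"tx":0,"ty":0,"tz":0,"ax":0,"ay":0,"az":0},
  ],
)

```text
clock: 33.3
eef_pos: [530.3, -58.5, 185.5]
tcp_rot: [-3.141, -0.0, 1.656]
contact_force: [0.7, -0.1, -1.7]
opening: 0.644
grasp_force: 63.8
```

```bash
python3 - <<'E'
from h import *
tgt([537,-117.9,149],down(4.9))
tops("wrist",74,86,(250,1000,-500,500),300)
tops("wrist",155,175,(250,480,-500,500),300)
E
```

```text
q [-0.11  0.29  1.89  0.    0.95 -0.2 ] eef [530.3 -58.5 185.5] axes x,y,z [[-0.085, 0.996, 0.0], [0.996, 0.085, -0.001], [-0.001, 0.0, -1.0]]
shift units [-2.39  0.06  1.46] turn units [-0. -0. -0.]
wrist [136. 327.] 5994 rect [ 419.2 -127.7] [96.6 36.2] 5.1 z 79.6 rgb [189. 190. 193.]
wrist [483. 324.] 4443 rect [ 644.7 -108.1] [88.2 36.6] 5.0 z 79.5 rgb [185. 186. 187.]
```

The rail where pot A stood looks bare, so I'm checking.

```bash
python3 - <<'E'
from h import *
p,d,K,T=grab("scene"); q,d2,K2,T2=grab("wrist")
save("c4",np.hstack([cv2.resize(p[140:340,200:440],(400,333)),cv2.resize(q,(400,333))]))
tops("scene",40,175,(380,720,-300,60),60)
tops("side",40,175,(380,720,-300,60),60)
E
```

```text
scene [289. 228.] 1321 rect [532.7 -82.9] [315.9 114.2] 6.0 z 79.9 rgb [106. 108. 108.]
scene [322. 243.] 480 rect [510.6  -9.4] [90.  59.9] 82.0 z 57.5 rgb [160. 165. 172.]
side [362. 280.] 1516 rect [ 533.8 -118.3] [310.2  39.6] 4.9 z 77.1 rgb [189. 187. 187.]
side [346. 253.] 520 rect [516.  -73.5] [45.4 78.6] 50.2 z 143.2 rgb [125. 124. 124.]
side [326. 271.] 543 rect [505.8  -8.3] [92.2 60.1] 80.9 z 56.7 rgb [183. 180. 180.]
```

View pics/c4.png

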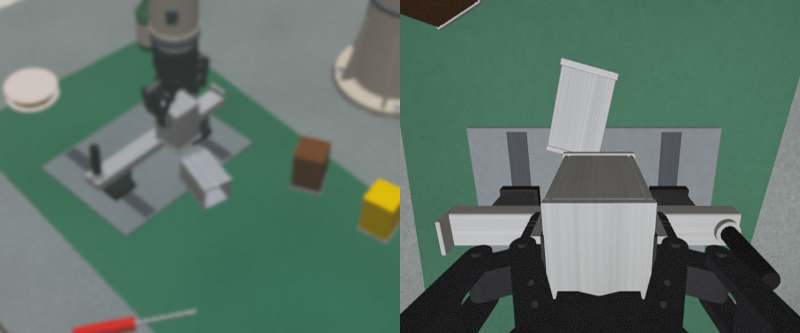

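Pot A was knocked off and now lies on its side at about (508,-9), mouth toward +y (crop left (205,175)). I'll finish pot B first. Pot A can then be picked from above and tilted 90° straight onto the rail.

Emit:
step_arm(
  moves=[
    {"tx":-0.8,"ty":0.03,"tz":0,"ax":0,"ay":0,"az":0},
    {"tx":-0.8,"ty":0.03,"tz":0,"ax":0,"ay":0,"az":0},
    {"tx":-0.77,"ty":0,"tz":0,"ax":0,"ay":0,"az":0},
    {"tx":0,"ty":0,"tz":0.6,"ax":0,"ay":0,"az":0},
    {"tx":0,"ty":0,"tz":0.5,"ax":0,"ay":0,"az":0},
  ],
)

```text
clock: 34.22
eef_pos: [536.7, -117.8, 157.0]
tcp_rot: [-3.141, -0.001, 1.656]
contact_force: [-0.1, 0.2, -1.8]
opening: 0.65
grasp_force: 63.8
```

Emit:
step_arm(
  moves=[
    {"tx":0,"ty":0,"tz":0.2,"ax":0,"ay":0,"az":0},
    {"tx":0,"ty":0,"tz":0.1,"ax":0,"ay":0,"az":0},
    {"tx":0,"ty":0,"tz":0.06,"ax":0,"ay":0,"az":0},
    {"tx":0,"ty":0,"tz":0,"ax":0,"ay":0,"az":0},
    {"tx":0,"ty":0,"tz":0,"ax":0,"ay":0,"az":0},
  ],
)

```text
clock: 34.85
eef_pos: [537.4, -117.5, 149.6]
tcp_rot: [3.141, 0.0, 1.657]
contact_force: [-0.6, -0.3, -0.7]
opening: 0.653
grasp_force: 63.9
```

Emit:
step_arm(
  moves=[
    {"tx":0,"ty":0,"tz":0.05,"ax":0,"ay":0,"az":0},
    {"tx":0,"ty":0,"tz":0,"ax":0,"ay":0,"az":0},
    {"tx":0,"ty":0,"tz":0,"ax":0,"ay":0,"az":0},
  ],
)

```text
clock: 35.22
eef_pos: [537.5, -117.6, 149.2]
tcp_rot: [3.141, 0.0, 1.657]
contact_force: [-2.7, 1.4, 10.4]
opening: 0.646
grasp_force: 65.0
```

Emit:
step_arm(
  moves=[
    {"tx":0,"ty":0,"tz":0,"ax":0,"ay":0,"az":0},
    {"tx":0,"ty":0,"tz":0,"ax":0,"ay":0,"az":0},
    {"tx":0,"ty":0,"tz":0,"ax":0,"ay":0,"az":0},
    {"tx":0,"ty":0,"tz":0,"ax":0,"ay":0,"az":0},
    {"tx":0,"ty":0,"tz":0,"ax":0,"ay":0,"az":0},
  ],
  gripper=0.86,
)

```text
clock: 35.85
eef_pos: [537.2, -117.6, 148.0]
tcp_rot: [-3.141, -0.0, 1.657]
contact_force: [-0.5, -0.9, -0.2]
opening: 0.858
grasp_force: 0.0
```

Emit:
step_arm(
  moves=[
    {"tx":0,"ty":0,"tz":-0.4,"ax":0,"ay":0,"az":0},
    {"tx":0,"ty":0,"tz":-0.8,"ax":0,"ay":0,"az":0},
    {"tx":0,"ty":0,"tz":-1,"ax":0,"ay":0,"az":0},
    {"tx":0,"ty":0,"tz":-1,"ax":0,"ay":0,"az":0},
    {"tx":0,"ty":0,"tz":-1,"ax":0,"ay":0,"az":0},
  ],
)

```text
clock: 36.48
eef_pos: [537.3, -117.6, 254.6]
tcp_rot: [3.141, 0.0, 1.657]
contact_force: [-0.2, 0.8, -0.1]
opening: 0.856
grasp_force: 0.0
```

Emit:
step_arm(
  moves=[
    {"tx":0,"ty":0,"tz":0,"ax":0,"ay":0,"az":0},
    {"tx":0,"ty":0,"tz":0,"ax":0,"ay":0,"az":0},
  ],
)

```text
clock: 36.72
eef_pos: [536.9, -117.5, 252.7]
tcp_rot: [-3.141, -0.0, 1.657]
contact_force: [-1.0, 0.1, -1.3]
opening: 0.86
grasp_force: 0.0
```

```bash
python3 - <<'E'
from h import *
p,P=tops("wrist",155,175,(250,1000,-500,500),300)
p,P=tops("wrist",74,84,(250,1000,-500,-60),300)
p,P=tops("wrist",40,72,(420,620,-70,60),300)
m=(P[...,2]>40)&(P[...,2]<72)&(P[...,0]>450)&(P[...,0]<560)&(P[...,1]>-75)&(P[...,1]<50)
q=P[m]; A=np.c_[q,np.ones(len(q))]; c=np.linalg.lstsq(np.c_[q[:,:2],np.ones(len(q))],q[:,2],rcond=None)[0]; print("plane",c, "z at ends",np.percentile(q[:,2],[5,50,95]))
E
```

```text
wrist [318. 254.] 8867 rect [ 537.8 -117.9] [56.2 57.1] 4.9 z 164.6 rgb [184. 186. 189.]
wrist [428. 220.] 5264 rect [ 629.8 -109.8] [118.   36.4] 4.9 z 79.5 rgb [189. 190. 193.]
wrist [192. 220.] 6912 rect [ 438.1 -126.5] [133.2  36.2] 5.0 z 79.6 rgb [193. 194. 196.]
wrist [293.  72.] 8782 rect [507.8  -8.8] [86.7 59.2] 81.3 z 59.6 rgb [181. 183. 186.]
plane [ 6.47128727e-04 -7.40858614e-02  5.87814423e+01] z at ends [56.29704898 59.60591186 63.35335209]
```

Emit:
step_arm(
  moves=[
    {"tx":-0.8,"ty":0,"tz":0,"ax":0,"ay":0.1,"az":0},
    {"tx":-0.8,"ty":0,"tz":0,"ax":0,"ay":0.1,"az":0},
    {"tx":-0.8,"ty":0,"tz":0,"ax":0,"ay":0.1,"az":0},
    {"tx":-0.8,"ty":0,"tz":0,"ax":0,"ay":0.1,"az":0},
    {"tx":-0.8,"ty":0,"tz":0,"ax":0,"ay":0.1,"az":0},
  ],
)

```text
clock: 37.5
eef_pos: [545.4, -211.2, 222.5]
tcp_rot: [3.14, -0.79, 1.657]
contact_force: [0.8, 0.5, -0.3]
opening: 0.863
grasp_force: 0.0
```

Emit:
step_arm(
  moves=[
    {"tx":0,"ty":0,"tz":-0.6,"ax":0,"ay":0.1,"az":0},
    {"tx":0,"ty":0,"tz":-0.6,"ax":0,"ay":0.1,"az":0},
    {"tx":0,"ty":0,"tz":0,"ax":0,"ay":0.1,"az":0},
    {"tx":0,"ty":0,"tz":0,"ax":0,"ay":0.1,"az":0},
    {"tx":0,"ty":0,"tz":0,"ax":0,"ay":0.1,"az":0},
  ],
)

```text
clock: 38.12
eef_pos: [547.1, -233.2, 241.4]
tcp_rot: [-0.137, -1.565, -1.349]
contact_force: [0.9, -0.9, -0.3]
opening: 0.855
grasp_force: 0.0
```

Emit:
step_arm(
  moves=[
    {"tx":-0.9,"ty":0,"tz":0,"ax":0,"ay":0,"az":0},
    {"tx":-0.9,"ty":0,"tz":0,"ax":0,"ay":0,"az":0},
    {"tx":-0.9,"ty":0,"tz":0,"ax":0,"ay":0,"az":0},
    {"tx":-0.9,"ty":0,"tz":0,"ax":0,"ay":0,"az":0},
    {"tx":-0.9,"ty":0,"tz":0,"ax":0,"ay":0,"az":0},
  ],
)

```text
clock: 38.75
eef_pos: [547.3, -232.7, 128.6]
tcp_rot: [2.784, -1.57, 2.015]
contact_force: [-0.9, -1.0, 0.7]
opening: 0.86
grasp_force: 0.0
```

Emit:
step_arm(
  moves=[
    {"tx":0,"ty":0,"tz":0,"ax":0,"ay":0,"az":0},
    {"tx":0,"ty":0,"tz":0,"ax":0,"ay":0,"az":0},
  ],
)

```text
clock: 39.0
eef_pos: [547.4, -232.8, 130.2]
tcp_rot: [1.549, -1.57, -3.033]
contact_force: [-0.7, 0.2, -0.4]
opening: 0.857
grasp_force: 0.0
```

```bash
python3 - <<'E'
from h import *
t=left(4.9); z=t.as_matrix()[:,2]
tgt(np.array([537.8,-117.9,122.5])-6*z,t)
E
```

```text
q [-0.76  1.12  1.3   0.86  2.09 -1.05] eef [ 547.4 -232.8  130.2] axes x,y,z [[-0.0, -0.0, 1.0], [0.996, 0.086, 0.0], [-0.086, 0.996, 0.0]]
shift units [-0.31  0.02  4.37] turn units [-0.001 -0.     0.   ]
```

Emit:
step_arm(
  moves=[
    {"tx":-0.3,"ty":0.02,"tz":0.5,"ax":0,"ay":0,"az":0},
    {"tx":0,"ty":0,"tz":0.9,"ax":0,"ay":0,"az":0},
    {"tx":0,"ty":0,"tz":0.9,"ax":0,"ay":0,"az":0},
    {"tx":0,"ty":0,"tz":0.8,"ax":0,"ay":0,"az":0},
    {"tx":0,"ty":0,"tz":0.8,"ax":0,"ay":0,"az":0},
  ],
)

```text
clock: 39.62
eef_pos: [539.2, -134.2, 122.6]
tcp_rot: [2.365, -1.57, 2.433]
contact_force: [-1.1, -0.8, 0.2]
opening: 0.856
grasp_force: 0.0
```

Emit:
step_arm(
  moves=[
    {"tx":0,"ty":0,"tz":0.45,"ax":0,"ay":0,"az":0},
    {"tx":0,"ty":0,"tz":0,"ax":0,"ay":0,"az":0},
    {"tx":0,"ty":0,"tz":0,"ax":0,"ay":0,"az":0},
  ],
)

```text
clock: 40.0
eef_pos: [538.5, -124.7, 122.4]
tcp_rot: [2.241, -1.57, 2.558]
contact_force: [0.4, 0.7, -0.1]
opening: 0.863
grasp_force: 0.0
```

Emit:
step_arm(
  moves=[
    {"tx":0,"ty":0,"tz":0,"ax":0,"ay":0,"az":0},
    {"tx":0,"ty":0,"tz":0,"ax":0,"ay":0,"az":0},
    {"tx":0,"ty":0,"tz":0,"ax":0,"ay":0,"az":0},
    {"tx":0,"ty":0,"tz":0,"ax":0,"ay":0,"az":0},
    {"tx":0,"ty":0,"tz":0,"ax":0,"ay":0,"az":0},
  ],
  gripper=0.3,
  newtons=60,
)

```text
clock: 40.62
eef_pos: [538.3, -124.3, 122.3]
tcp_rot: [-2.12, -1.571, 0.636]
contact_force: [-0.3, -1.5, -0.5]
opening: 0.648
grasp_force: 67.3
```

Emit:
step_arm(
  moves=[
    {"tx":0.3,"ty":0,"tz":0,"ax":0,"ay":0,"az":0},
    {"tx":0.8,"ty":0,"tz":0,"ax":0,"ay":0,"az":0},
    {"tx":1,"ty":0,"tz":0,"ax":0,"ay":0,"az":0},
    {"tx":1,"ty":0,"tz":0,"ax":0,"ay":0,"az":0},
    {"tx":0.6,"ty":0,"tz":0,"ax":0,"ay":0,"az":0},
  ],
)

```text
clock: 41.25
eef_pos: [538.5, -124.4, 217.1]
tcp_rot: [2.173, -1.569, 2.626]
contact_force: [-0.2, -0.7, -2.7]
opening: 0.649
grasp_force: 67.3
```

Emit:
step_arm(
  moves=[
    {"tx":0,"ty":0,"tz":0,"ax":0,"ay":0,"az":0.1},
    {"tx":0,"ty":0,"tz":0,"ax":0,"ay":0,"az":0.1},
    {"tx":0,"ty":0,"tz":0,"ax":0,"ay":0,"az":0.1},
    {"tx":0,"ty":0,"tz":0,"ax":0,"ay":0,"az":0.1},
    {"tx":0,"ty":0,"tz":0,"ax":0,"ay":0,"az":0.1},
  ],
)

```text
clock: 41.88
eef_pos: [538.3, -124.2, 215.3]
tcp_rot: [-1.571, -0.78, 0.087]
contact_force: [0.2, 0.4, -0.5]
opening: 0.647
grasp_force: 67.3
```

Emit:
step_arm(
  moves=[
    {"tx":0,"ty":0,"tz":0,"ax":0,"ay":0,"az":0.1},
    {"tx":0,"ty":0,"tz":0,"ax":0,"ay":0,"az":0.1},
    {"tx":0,"ty":0,"tz":0,"ax":0,"ay":0,"az":0.1},
    {"tx":0,"ty":0,"tz":0,"ax":0,"ay":0,"az":0.1},
    {"tx":0,"ty":0,"tz":0,"ax":0,"ay":0,"az":0.1},
  ],
)

```text
clock: 42.5
eef_pos: [538.3, -124.2, 215.3]
tcp_rot: [-1.571, 0.005, 0.086]
contact_force: [0.1, 1.2, -1.7]
opening: 0.644
grasp_force: 67.4
```

Emit:
step_arm(
  moves=[
    {"tx":0,"ty":0,"tz":0,"ax":0,"ay":0,"az":0.1},
    {"tx":0,"ty":0,"tz":0,"ax":0,"ay":0,"az":0.1},
    {"tx":0,"ty":0,"tz":0,"ax":0,"ay":0,"az":0.1},
    {"tx":0,"ty":0,"tz":0,"ax":0,"ay":0,"az":0.1},
    {"tx":0,"ty":0,"tz":0,"ax":0,"ay":0,"az":0.1},
  ],
)

```text
clock: 43.12
eef_pos: [538.3, -124.2, 215.3]
tcp_rot: [-1.571, 0.791, 0.086]
contact_force: [-0.4, 0.4, -1.8]
opening: 0.648
grasp_force: 67.4
```

Emit:
step_arm(
  moves=[
    {"tx":0,"ty":0,"tz":0,"ax":0,"ay":0,"az":0.1},
    {"tx":0,"ty":0,"tz":0,"ax":0,"ay":0,"az":0.1},
    {"tx":0,"ty":0,"tz":0,"ax":0,"ay":0,"az":0.1},
    {"tx":0,"ty":0,"tz":0,"ax":0,"ay":0,"az":0.1},
    {"tx":0,"ty":0,"tz":0,"ax":0,"ay":0,"az":0.1},
  ],
)

```text
clock: 43.75
eef_pos: [538.3, -124.2, 215.3]
tcp_rot: [1.604, 1.566, -3.022]
contact_force: [0.5, 0.1, -1.7]
opening: 0.644
grasp_force: 67.5
```

Emit:
step_arm(
  moves=[
    {"tx":0,"ty":0,"tz":0,"ax":0,"ay":0,"az":0},
    {"tx":0,"ty":0,"tz":0,"ax":0,"ay":0,"az":0},
    {"tx":0,"ty":0,"tz":0,"ax":0,"ay":0,"az":0},
  ],
)

```text
clock: 44.12
eef_pos: [538.3, -124.3, 214.9]
tcp_rot: [-1.619, 1.569, 0.039]
contact_force: [0.3, -0.2, -1.1]
opening: 0.65
grasp_force: 67.5
```

```bash
python3 - <<'E'
from h import *
t=left(4.9,1); z=t.as_matrix()[:,2]
tgt(np.array([537.8,-117.9,122.5])-6*z,t)
tops("side",76,82,(380,720,-160,-80),60)
for n in("scene","side"):
    p,P=tops(n,225,275,(480,600,-180,-60),20)
E
```

```text
q [-0.66  0.92  1.54  0.94  2.01  2.1 ] eef [ 538.3 -124.3  214.9] axes x,y,z [[0.002, 0.0, -1.0], [-0.996, -0.086, -0.002], [-0.086, 0.996, -0.0]]
shift units [3.7  0.01 0.02] turn units [ 0.001 -0.     0.001]
side [351. 287.] 699 rect [ 506.8 -121. ] [254.5  37.9] 5.0 z 78.0 rgb [195. 193. 193.]
scene [289. 181.] 462 rect [ 535.3 -129.3] [105.5  76.3] 70.3 z 244.0 rgb [94. 95. 94.]
scene [271. 180.] 32 rect [ 571.6 -168. ] [32.1 17. ] 41.0 z 229.3 rgb [56. 60. 60.]
side [367. 227.] 593 rect [ 539.  -120.3] [69.  69.8] 6.2 z 243.3 rgb [131. 129. 129.]
side [390. 237.] 33 rect [ 563.2 -170.7] [26.  13.1] 63.0 z 228.5 rgb [64. 63. 65.]
side [377. 245.] 32 rect [ 514.1 -168.9] [16.2 20.3] 0.2 z 229.2 rgb [57.5 59.5 61. ]
```

Emit:
step_arm(
  moves=[
    {"tx":0.8,"ty":0,"tz":0,"ax":0,"ay":0,"az":0},
    {"tx":0.9,"ty":0,"tz":0,"ax":0,"ay":0,"az":0},
    {"tx":0.9,"ty":0,"tz":0,"ax":0,"ay":0,"az":0},
    {"tx":0.7,"ty":0,"tz":0,"ax":0,"ay":0,"az":0},
    {"tx":0.3,"ty":0,"tz":0,"ax":0,"ay":0,"az":0},
  ],
)

```text
clock: 44.9
eef_pos: [538.0, -124.1, 123.2]
tcp_rot: [0.859, 1.569, 2.517]
contact_force: [0.4, -0.3, -0.7]
opening: 0.647
grasp_force: 67.5
```

Emit:
step_arm(
  moves=[
    {"tx":0.05,"ty":0,"tz":0,"ax":0,"ay":0,"az":0},
    {"tx":0.05,"ty":0,"tz":0,"ax":0,"ay":0,"az":0},
    {"tx":0.04,"ty":0,"tz":0,"ax":0,"ay":0,"az":0},
    {"tx":0,"ty":0,"tz":0,"ax":0,"ay":0,"az":0},
    {"tx":0,"ty":0,"tz":0,"ax":0,"ay":0,"az":0},
  ],
)

```text
clock: 45.52
eef_pos: [538.5, -124.5, 123.0]
tcp_rot: [-0.874, 1.569, 0.784]
contact_force: [-0.8, 0.0, 5.7]
opening: 0.643
grasp_force: 67.4
```

Emit:
step_arm(
  moves=[
    {"tx":0,"ty":0,"tz":0,"ax":0,"ay":0,"az":0},
    {"tx":0,"ty":0,"tz":0,"ax":0,"ay":0,"az":0},
    {"tx":0,"ty":0,"tz":0,"ax":0,"ay":0,"az":0},
    {"tx":0,"ty":0,"tz":0,"ax":0,"ay":0,"az":0},
    {"tx":0,"ty":0,"tz":0,"ax":0,"ay":0,"az":0},
  ],
  gripper=0.86,
)

```text
clock: 46.15
eef_pos: [538.3, -124.3, 121.3]
tcp_rot: [1.25, 1.571, 2.907]
contact_force: [-0.6, -1.2, -0.6]
opening: 0.859
grasp_force: 0.0
```

Emit:
step_arm(
  moves=[
    {"tx":0,"ty":0,"tz":-0.3,"ax":0,"ay":0,"az":0},
    {"tx":0,"ty":0,"tz":-0.8,"ax":0,"ay":0,"az":0},
    {"tx":0,"ty":0,"tz":-1,"ax":0,"ay":0,"az":0},
    {"tx":0,"ty":0,"tz":-1,"ax":0,"ay":0,"az":0},
    {"tx":0,"ty":0,"tz":-1,"ax":0,"ay":0,"az":0},
  ],
)

```text
clock: 46.78
eef_pos: [547.2, -228.6, 121.3]
tcp_rot: [-2.772, 1.57, -1.116]
contact_force: [0.3, -0.4, 0.2]
opening: 0.862
grasp_force: 0.0
```

Emit:
step_arm(
  moves=[
    {"tx":-1,"ty":0,"tz":-0.4,"ax":0,"ay":0,"az":-0.1},
    {"tx":0,"ty":0,"tz":0,"ax":0,"ay":0,"az":-0.1},
    {"tx":0,"ty":0,"tz":0,"ax":0,"ay":0,"az":-0.1},
    {"tx":0,"ty":0,"tz":0,"ax":0,"ay":0,"az":-0.1},
    {"tx":0,"ty":0,"tz":0,"ax":0,"ay":0,"az":-0.1},
  ],
)

```text
clock: 47.4
eef_pos: [547.9, -237.8, 146.3]
tcp_rot: [-1.572, 0.78, 0.085]
contact_force: [-0.7, 0.8, 0.5]
opening: 0.863
grasp_force: 0.0
```

```bash
python3 - <<'E'
from h import *
tgt([472,317,200])
for n in("scene","side"): tops(n,150,175,(380,620,-160,-60),20); tops(n,40,70,(430,600,-70,70),100)
E
```

```text
q [-0.77  1.1   1.29  0.87  2.11  1.32] eef [ 547.9 -237.8  146.3] axes x,y,z [[0.708, 0.06, -0.703], [-0.701, -0.061, -0.711], [-0.086, 0.996, -0.001]]
shift units [-2.32 -0.74 22.37] turn units 
scene [291. 203.] 237 rect [ 539.8 -117.1] [63.7 62.4] 3.5 z 159.4 rgb [112. 114. 113.]
scene [322. 243.] 482 rect [509.9  -7.9] [89.1 63.3] 77.7 z 57.9 rgb [159. 164. 171.]
side [364. 254.] 283 rect [ 536.7 -116.5] [65.3 61.4] 5.2 z 160.3 rgb [131. 129. 129.]
side [326. 271.] 535 rect [505.3  -9.9] [89.  60.1] 82.3 z 56.7 rgb [183. 180. 180.]
```

Pot B is upright and centred. Now pot A: unwind, rise over it, point down.

Emit:
step_arm(
  moves=[
    {"tx":0,"ty":0,"tz":0,"ax":0,"ay":0,"az":-0.1},
    {"tx":0,"ty":0,"tz":0,"ax":0,"ay":0,"az":-0.1},
    {"tx":0,"ty":0,"tz":0,"ax":0,"ay":0,"az":-0.1},
    {"tx":0,"ty":0,"tz":0,"ax":0,"ay":0,"az":-0.1},
    {"tx":0,"ty":0,"tz":0,"ax":0,"ay":0,"az":-0.1},
  ],
  gripper=0.95,
)

```text
clock: 48.22
eef_pos: [548.0, -236.8, 146.3]
tcp_rot: [-1.571, -0.002, 0.086]
contact_force: [0.3, 0.8, 0.4]
opening: 0.948
grasp_force: 0.0
```

Emit:
step_arm(
  moves=[
    {"tx":0,"ty":0,"tz":0,"ax":0,"ay":0,"az":-0.1},
    {"tx":0,"ty":0,"tz":0,"ax":0,"ay":0,"az":-0.1},
    {"tx":0,"ty":0,"tz":0,"ax":0,"ay":0,"az":-0.1},
    {"tx":0,"ty":0,"tz":0,"ax":0,"ay":0,"az":-0.1},
    {"tx":0,"ty":0,"tz":0,"ax":0,"ay":0,"az":-0.1},
  ],
)

```text
clock: 48.85
eef_pos: [548.0, -236.8, 146.3]
tcp_rot: [-1.571, -0.787, 0.086]
contact_force: [-0.0, 0.5, 0.5]
opening: 0.949
grasp_force: 0.0
```

Emit:
step_arm(
  moves=[
    {"tx":0,"ty":0,"tz":0,"ax":0,"ay":0,"az":-0.1},
    {"tx":0,"ty":0,"tz":0,"ax":0,"ay":0,"az":-0.1},
    {"tx":0,"ty":0,"tz":0,"ax":0,"ay":0,"az":-0.1},
    {"tx":0,"ty":0,"tz":0,"ax":0,"ay":0,"az":-0.1},
    {"tx":0,"ty":0,"tz":0,"ax":0,"ay":0,"az":-0.1},
  ],
)

```text
clock: 49.48
eef_pos: [548.0, -236.8, 146.3]
tcp_rot: [1.646, -1.569, -3.131]
contact_force: [-0.5, -0.5, -0.2]
opening: 0.949
grasp_force: 0.0
```

Emit:
step_arm(
  moves=[
    {"tx":1,"ty":0,"tz":0,"ax":0,"ay":0,"az":0},
    {"tx":1,"ty":0,"tz":0,"ax":0,"ay":0,"az":0},
    {"tx":1,"ty":0,"tz":0,"ax":0,"ay":0,"az":0},
    {"tx":1,"ty":0,"tz":0,"ax":0,"ay":0,"az":0},
    {"tx":1,"ty":0,"tz":0,"ax":0,"ay":0,"az":0},
  ],
)

```text
clock: 50.1
eef_pos: [548.0, -236.4, 273.5]
tcp_rot: [-2.899, -1.57, 1.415]
contact_force: [0.0, -1.0, -0.3]
opening: 0.951
grasp_force: 0.0
```

Emit:
step_arm(
  moves=[
    {"tx":0,"ty":0,"tz":1,"ax":0,"ay":0,"az":0},
    {"tx":0,"ty":0,"tz":1,"ax":0,"ay":0,"az":0},
    {"tx":0,"ty":0,"tz":1,"ax":0,"ay":0,"az":0},
    {"tx":0,"ty":0,"tz":1,"ax":0,"ay":0,"az":0},
    {"tx":0,"ty":0,"tz":1,"ax":0,"ay":0,"az":0},
  ],
)

```text
clock: 50.72
eef_pos: [537.2, -111.0, 272.4]
tcp_rot: [-2.656, -1.571, 1.172]
contact_force: [0.2, 0.5, 0.2]
opening: 0.948
grasp_force: 0.0
```

Emit:
step_arm(
  moves=[
    {"tx":0,"ty":0,"tz":1,"ax":0,"ay":0,"az":0},
    {"tx":0,"ty":0,"tz":1,"ax":0,"ay":0,"az":0},
    {"tx":0,"ty":0,"tz":1,"ax":0,"ay":0,"az":0},
    {"tx":0,"ty":0,"tz":1,"ax":0,"ay":0,"az":0},
    {"tx":0,"ty":0,"tz":0.5,"ax":0,"ay":0,"az":0},
  ],
)

```text
clock: 51.35
eef_pos: [527.2, 1.8, 271.6]
tcp_rot: [-1.058, -1.57, -0.425]
contact_force: [0.1, 0.4, -0.4]
opening: 0.95
grasp_force: 0.0
```

Emit:
step_arm(
  moves=[
    {"tx":0,"ty":0,"tz":0,"ax":0,"ay":-0.1,"az":0},
    {"tx":0,"ty":0,"tz":0,"ax":0,"ay":-0.1,"az":0},
    {"tx":0,"ty":0,"tz":0,"ax":0,"ay":-0.1,"az":0},
    {"tx":0,"ty":0,"tz":0,"ax":0,"ay":-0.1,"az":0},
    {"tx":0,"ty":0,"tz":0,"ax":0,"ay":-0.1,"az":0},
  ],
)

```text
clock: 51.98
eef_pos: [527.8, -0.1, 271.8]
tcp_rot: [3.14, -0.78, 1.657]
contact_force: [-0.2, 0.2, -0.7]
opening: 0.954
grasp_force: 0.0
```

Emit:
step_arm(
  moves=[
    {"tx":0,"ty":0,"tz":0,"ax":0,"ay":-0.1,"az":0},
    {"tx":0,"ty":0,"tz":0,"ax":0,"ay":-0.1,"az":0},
    {"tx":0,"ty":0,"tz":0,"ax":0,"ay":-0.1,"az":0},
    {"tx":0,"ty":0,"tz":0,"ax":0,"ay":-0.1,"az":0},
    {"tx":0,"ty":0,"tz":0,"ax":0,"ay":-0.1,"az":0},
  ],
)

```text
clock: 52.6
eef_pos: [527.8, 0.3, 272.2]
tcp_rot: [3.139, 0.005, 1.657]
contact_force: [-0.3, -0.8, -0.8]
opening: 0.949
grasp_force: 0.0
```

Emit:
step_arm(
  moves=[
    {"tx":0,"ty":0,"tz":0,"ax":0,"ay":0,"az":0},
    {"tx":0,"ty":0,"tz":0,"ax":0,"ay":0,"az":0},
  ],
)

```text
clock: 52.85
eef_pos: [527.3, 0.6, 271.2]
tcp_rot: [-3.141, -0.003, 1.658]
contact_force: [0.1, 0.2, -1.3]
opening: 0.953
grasp_force: 0.0
```

```bash
python3 - <<'E'
from h import *
tgt([507.8,-8.8,180],down(-8.7))
p,P=tops("wrist",40,75,(420,600,-75,60),300); save("w5",p)
m=(P[...,2]>45)&(P[...,2]<72)&(P[...,0]>450)&(P[...,0]<560)&(P[...,1]>-75)&(P[...,1]<50); q=P[m]
print(np.linalg.lstsq(np.c_[q[:,0]-508,q[:,1]+9,np.ones(len(q))],q[:,2],rcond=None)[0])
tops("wrist",150,175,(480,600,-160,-60),20)
E
```

```text
q [-0.    0.19  1.82  0.    1.13 -0.09] eef [527.3   0.6 271.2] axes x,y,z [[-0.087, 0.996, 0.003], [0.996, 0.087, -0.001], [-0.001, 0.003, -1.0]]
shift units [-0.32 -0.81  3.65] turn units [-0.001 -0.002  0.152]
wrist [296. 216.] 5665 rect [508.1  -7.9] [85.2 59. ] 82.0 z 59.5 rgb [198. 200. 204.]
[ 8.82167357e-03 -8.49943818e-02  5.98477763e+01]
wrist [318. 385.] 2780 rect [ 537.8 -114.5] [58.9 57. ] 4.9 z 161.9 rgb [104. 102.  99.]
```

View pics/w5.png

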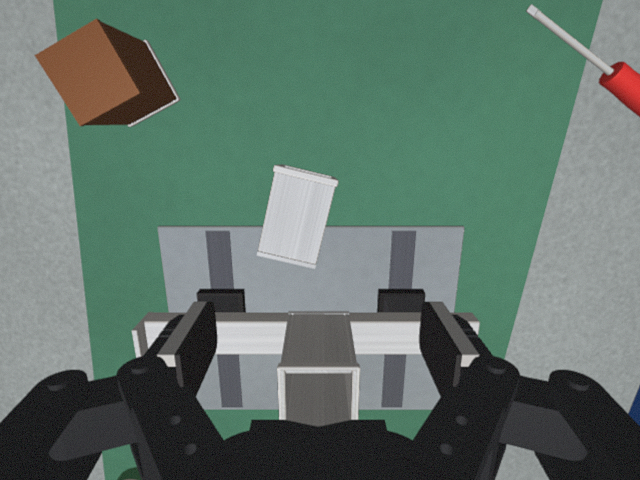

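The wrist view shows pot A lying at (298,216), rim/mouth at the top end (+y), tilted ~5° because its base rests on the plate. Pot B stands mouth-up at (318,385). I'll align over pot A, matching the tilt.

Emit:
step_arm(
  moves=[
    {"tx":-0.33,"ty":-0.8,"tz":0,"ax":0,"ay":0,"az":0},
    {"tx":0,"ty":0,"tz":0.5,"ax":0,"ay":0,"az":0.076},
    {"tx":0,"ty":0,"tz":0.8,"ax":0,"ay":0,"az":0.076},
    {"tx":0,"ty":0,"tz":1,"ax":0,"ay":0,"az":0},
    {"tx":0,"ty":0,"tz":1,"ax":0,"ay":0,"az":0},
  ],
  gripper=0.95,
)

```text
clock: 53.58
eef_pos: [508.3, -10.7, 187.9]
tcp_rot: [-3.141, -0.001, 1.416]
contact_force: [0.6, 0.2, -0.4]
opening: 0.946
grasp_force: 0.0
```

Emit:
step_arm(
  moves=[
    {"tx":0,"ty":0,"tz":1,"ax":0,"ay":0,"az":0},
    {"tx":0,"ty":0,"tz":1,"ax":0,"ay":0,"az":0},
    {"tx":0,"ty":0,"tz":0,"ax":0,"ay":-0.054,"az":0},
    {"tx":0,"ty":0,"tz":0,"ax":0,"ay":0,"az":0},
    {"tx":0,"ty":0,"tz":0,"ax":0,"ay":0,"az":0},
  ],
)

```text
clock: 54.2
eef_pos: [508.4, -10.0, 138.9]
tcp_rot: [-3.141, 0.083, 1.418]
contact_force: [0.1, 0.8, 0.6]
opening: 0.949
grasp_force: 0.0
```

```bash
python3 - <<'E'
from h import *
p,P=tops("wrist",40,75,(420,600,-75,60),300)
m=(P[...,2]>45)&(P[...,2]<72)&(P[...,0]>450)&(P[...,0]<560)&(P[...,1]>-75)&(P[...,1]<50); q=P[m]
print(np.linalg.lstsq(np.c_[q[:,0]-508,q[:,1]+9,np.ones(len(q))],q[:,2],rcond=None)[0])
t=down(-8)*R.from_euler('y',-4.9,degrees=True)
tgt([508,-9.4,42],t)
E
```

```text
wrist [316. 243.] 14555 rect [507.8  -8.1] [85.4 58.6] 81.4 z 59.3 rgb [198. 200. 204.]
[ 8.01880527e-03 -8.58257039e-02  5.98525426e+01]
q [ 0.03  0.33  1.97 -0.11  0.85  0.25] eef [508.5 -10.1 139. ] axes x,y,z [[0.152, 0.985, -0.083], [0.988, -0.153, 0.0], [-0.013, -0.082, -0.997]]
shift units [ 0.35 -0.02  3.87] turn units [-0.001 -0.002 -0.009]
```

Emit:
step_arm(
  moves=[
    {"tx":0.35,"ty":0,"tz":0.7,"ax":0,"ay":0,"az":0},
    {"tx":0,"ty":0,"tz":0.8,"ax":0,"ay":0,"az":0},
    {"tx":0,"ty":0,"tz":0.8,"ax":0,"ay":0,"az":0},
    {"tx":0,"ty":0,"tz":0.8,"ax":0,"ay":0,"az":0},
    {"tx":0,"ty":0,"tz":0.5,"ax":0,"ay":0,"az":0},
  ],
)

```text
clock: 54.88
eef_pos: [507.7, -8.5, 46.8]
tcp_rot: [-3.14, 0.085, 1.418]
contact_force: [-0.2, -0.6, -0.1]
opening: 0.95
grasp_force: 0.0
```

Emit:
step_arm(
  moves=[
    {"tx":0,"ty":0,"tz":0.25,"ax":0,"ay":0,"az":0},
    {"tx":0,"ty":0,"tz":0,"ax":0,"ay":0,"az":0},
    {"tx":0,"ty":0,"tz":0,"ax":0,"ay":0,"az":0},
  ],
)

```text
clock: 55.25
eef_pos: [508.8, -9.1, 42.7]
tcp_rot: [3.141, 0.085, 1.418]
contact_force: [0.5, -0.4, 0.5]
opening: 0.949
grasp_force: 0.0
```

Emit:
step_arm(
  moves=[
    {"tx":0,"ty":0,"tz":0,"ax":0,"ay":0,"az":0},
    {"tx":0,"ty":0,"tz":0,"ax":0,"ay":0,"az":0},
    {"tx":0,"ty":0,"tz":0,"ax":0,"ay":0,"az":0},
    {"tx":0,"ty":0,"tz":0,"ax":0,"ay":0,"az":0},
    {"tx":0,"ty":0,"tz":0,"ax":0,"ay":0,"az":0},
  ],
  gripper=0.3,
  newtons=60,
)

```text
clock: 55.88
eef_pos: [508.9, -9.1, 42.9]
tcp_rot: [3.14, 0.085, 1.418]
contact_force: [-1.5, 0.5, 5.4]
opening: 0.653
grasp_force: 62.0
```

Emit:
step_arm(
  moves=[
    {"tx":0,"ty":0,"tz":-0.4,"ax":0,"ay":0,"az":0},
    {"tx":0,"ty":0,"tz":-1,"ax":0,"ay":0,"az":0},
    {"tx":0,"ty":0,"tz":-1,"ax":0,"ay":0,"az":0},
    {"tx":0,"ty":0,"tz":-1,"ax":0,"ay":0,"az":0},
    {"tx":0,"ty":0,"tz":-1,"ax":0,"ay":0,"az":0},
  ],
)

```text
clock: 56.5
eef_pos: [509.6, 0.2, 153.2]
tcp_rot: [3.141, 0.085, 1.418]
contact_force: [0.6, -0.3, -1.8]
opening: 0.646
grasp_force: 63.7
```

Emit:
step_arm(
  moves=[
    {"tx":0,"ty":-1,"tz":-1,"ax":0,"ay":0,"az":-0.05},
    {"tx":0,"ty":-1,"tz":-1,"ax":0,"ay":0,"az":-0.05},
    {"tx":0,"ty":-1,"tz":-1,"ax":0,"ay":0,"az":-0.05},
    {"tx":0,"ty":0,"tz":-1,"ax":0,"ay":0,"az":0},
    {"tx":0,"ty":0,"tz":0,"ax":0,"ay":0,"az":0},
  ],
)

```text
clock: 57.12
eef_pos: [437.4, 14.2, 254.0]
tcp_rot: [-3.126, 0.082, 1.655]
contact_force: [-0.3, 0.0, -2.5]
opening: 0.648
grasp_force: 64.0
```

```bash
python3 - <<'E'
from h import *
t=down(4.9)*R.from_euler('y',-4.9,degrees=True)
tgt([441.8,-126.2,250],t)
E
```

```text
q [ 0.09  0.07  2.01 -0.09  1.08  0.05] eef [437.4  14.2 254. ] axes x,y,z [[-0.084, 0.993, -0.082], [0.996, 0.083, -0.015], [-0.008, -0.083, -0.996]]
shift units [-5.58 -0.29  0.62] turn units [-0.01  -0.002 -0.001]
```

Emit:
step_arm(
  moves=[
    {"tx":0,"ty":0,"tz":0,"ax":-0.01,"ay":0.1,"az":0},
    {"tx":0,"ty":0,"tz":0,"ax":0,"ay":0.1,"az":0},
    {"tx":0,"ty":0,"tz":0,"ax":0,"ay":0.1,"az":0},
    {"tx":0,"ty":0,"tz":0,"ax":0,"ay":0.1,"az":0},
    {"tx":0,"ty":0,"tz":0,"ax":0,"ay":0.1,"az":0},
  ],
)

```text
clock: 57.75
eef_pos: [436.6, 13.5, 251.5]
tcp_rot: [-3.137, -0.707, 1.649]
contact_force: [-0.2, 0.9, -3.3]
opening: 0.647
grasp_force: 63.9
```

Emit:
step_arm(
  moves=[
    {"tx":0,"ty":0,"tz":0,"ax":0,"ay":0.1,"az":0},
    {"tx":0,"ty":0,"tz":0,"ax":0,"ay":0.1,"az":0},
    {"tx":0,"ty":0,"tz":0,"ax":0,"ay":0.1,"az":0},
    {"tx":0,"ty":0,"tz":0,"ax":0,"ay":0.1,"az":0},
    {"tx":0,"ty":0,"tz":0,"ax":0,"ay":0.1,"az":0},
  ],
)

```text
clock: 58.38
eef_pos: [436.6, 13.4, 250.8]
tcp_rot: [-3.076, -1.492, 1.586]
contact_force: [-0.1, 1.1, -2.1]
opening: 0.648
grasp_force: 64.0
```

Emit:
step_arm(
  moves=[
    {"tx":0,"ty":0,"tz":0,"ax":0,"ay":0.054,"az":0},
    {"tx":0,"ty":0,"tz":0,"ax":0,"ay":0,"az":0},
    {"tx":0,"ty":0,"tz":0,"ax":0,"ay":0,"az":0},
  ],
)

```text
clock: 58.75
eef_pos: [436.5, 14.0, 251.6]
tcp_rot: [-1.521, -1.566, 0.032]
contact_force: [0.7, 0.2, -0.6]
opening: 0.649
grasp_force: 64.0
```

```bash
python3 - <<'E'
from h import *
t=left(4.9); z=t.as_matrix()[:,2]
tgt(np.array([441.8,-126.2,123])-10*z,t)
for n in("scene","side"):
    p,P=tops(n,284,308,(390,490,-20,80),20)
    P1=P
tops("side",76,82,(380,720,-160,-80),60)
E
```

```text
q [-0.58  0.73  1.94  0.96  1.86 -1.18] eef [436.5  14.  251.6] axes x,y,z [[0.005, 0.0, 1.0], [0.997, 0.082, -0.005], [-0.082, 0.997, 0.0]]
shift units [-5.14 -0.23 -6.01] turn units [ 0.002 -0.    -0.003]
scene [351. 178.] 183 rect [438.8  26.1] [62.2 61.4] 4.5 z 289.9 rgb [123. 125. 125.]
side [298. 202.] 213 rect [433.9  26. ] [61.1 62.1] 3.6 z 288.9 rgb [145. 146. 140.]
side [340. 294.] 411 rect [ 446.1 -124.7] [134.5  43.2] 10.5 z 78.1 rgb [194. 193. 193.]
```

Emit:
step_arm(
  moves=[
    {"tx":0,"ty":-0.05,"tz":-0.6,"ax":0,"ay":0,"az":0},
    {"tx":0,"ty":-0.05,"tz":-1,"ax":0,"ay":0,"az":0},
    {"tx":0,"ty":-0.05,"tz":-1,"ax":0,"ay":0,"az":0},
    {"tx":0,"ty":-0.05,"tz":-1,"ax":0,"ay":0,"az":0},
    {"tx":0,"ty":-0.03,"tz":-1,"ax":0,"ay":0,"az":0},
  ],
)

```text
clock: 59.52
eef_pos: [440.2, -103.7, 251.6]
tcp_rot: [-1.145, -1.566, -0.345]
contact_force: [0.7, 0.2, -1.4]
opening: 0.647
grasp_force: 64.0
```

Emit:
step_arm(
  moves=[
    {"tx":0,"ty":0,"tz":-0.9,"ax":0,"ay":0,"az":0},
    {"tx":0,"ty":0,"tz":-0.55,"ax":0,"ay":0,"az":0},
    {"tx":-0.8,"ty":0,"tz":0,"ax":0,"ay":0,"az":0},
    {"tx":-1,"ty":0,"tz":0,"ax":0,"ay":0,"az":0},
    {"tx":-1,"ty":0,"tz":0,"ax":0,"ay":0,"az":0},
  ],
)

```text
clock: 60.15
eef_pos: [442.5, -136.4, 179.7]
tcp_rot: [-1.07, -1.565, -0.418]
contact_force: [0.9, -0.4, -1.5]
opening: 0.646
grasp_force: 64.0
```

Emit:
step_arm(
  moves=[
    {"tx":-1,"ty":0,"tz":0,"ax":0,"ay":0,"az":0},
    {"tx":-0.7,"ty":0,"tz":0,"ax":0,"ay":0,"az":0},
    {"tx":0,"ty":0,"tz":0,"ax":0,"ay":0,"az":0},
    {"tx":0,"ty":0,"tz":0,"ax":0,"ay":0,"az":0},
  ],
)

```text
clock: 60.65
eef_pos: [442.8, -137.0, 139.5]
tcp_rot: [-0.984, -1.566, -0.505]
contact_force: [-0.1, -0.2, -1.1]
opening: 0.651
grasp_force: 64.0
```

```bash
python3 - <<'E'
from h import *
t=left(4.9); z=t.as_matrix()[:,2]
tgt(np.array([441.8,-126.2,123])-11*z,t)
for n in("scene","side"): p,P=tops(n,155,190,(380,600,-180,-70),20)
E
```

```text
q [-0.77  0.99  1.67  0.78  1.93 -1.24] eef [ 442.8 -137.   139.5] axes x,y,z [[0.004, -0.002, 1.0], [0.997, 0.083, -0.004], [-0.083, 0.997, 0.003]]
shift units [-0.66 -0.   -0.01] turn units [ 0.002 -0.002 -0.002]
scene [314. 185.] 318 rect [ 446.  -134.9] [64.6 82.8] 5.0 z 171.6 rgb [98.5 99.  99. ]
scene [291. 202.] 183 rect [ 539.8 -117.5] [62.5 62.3] 3.5 z 161.7 rgb [119. 122. 122.]
side [364. 253.] 217 rect [ 535.9 -117.7] [62.3 62.9] 5.6 z 161.2 rgb [154. 155. 154.]
side [340. 268.] 490 rect [ 439.8 -125.1] [61.5 60.6] 5.3 z 170.2 rgb [128. 126. 126.]
```

Emit:
step_arm(
  moves=[
    {"tx":-0.3,"ty":0,"tz":0,"ax":0,"ay":0,"az":0},
    {"tx":-0.2,"ty":0,"tz":0,"ax":0,"ay":0,"az":0},
    {"tx":-0.05,"ty":0,"tz":0,"ax":0,"ay":0,"az":0},
    {"tx":0,"ty":0,"tz":0,"ax":0,"ay":0,"az":0},
    {"tx":0,"ty":0,"tz":0,"ax":0,"ay":0,"az":0},
  ],
)

```text
clock: 61.38
eef_pos: [442.7, -137.0, 125.4]
tcp_rot: [-1.04, -1.566, -0.448]
contact_force: [0.7, 0.2, -1.5]
opening: 0.647
grasp_force: 64.0
```

Emit:
step_arm(
  moves=[
    {"tx":-0.05,"ty":0,"tz":0,"ax":0,"ay":0,"az":0},
    {"tx":-0.03,"ty":0,"tz":0,"ax":0,"ay":0,"az":0},
    {"tx":0,"ty":0,"tz":0,"ax":0,"ay":0,"az":0},
    {"tx":0,"ty":0,"tz":0,"ax":0,"ay":0,"az":0},
  ],
)

```text
clock: 61.88
eef_pos: [442.7, -137.1, 124.2]
tcp_rot: [-0.716, -1.566, -0.773]
contact_force: [-0.4, -1.2, 5.1]
opening: 0.65
grasp_force: 64.2
```

Contact at 124 mm. I'll release and retreat.

Emit:
step_arm(
  moves=[
    {"tx":0,"ty":0,"tz":0,"ax":0,"ay":0,"az":0},
    {"tx":0,"ty":0,"tz":0,"ax":0,"ay":0,"az":0},
    {"tx":0,"ty":0,"tz":0,"ax":0,"ay":0,"az":0},
    {"tx":0,"ty":0,"tz":0,"ax":0,"ay":0,"az":0},
    {"tx":0,"ty":0,"tz":0,"ax":0,"ay":0,"az":0},
  ],
  gripper=0.86,
)

```text
clock: 62.5
eef_pos: [442.6, -136.9, 123.3]
tcp_rot: [-1.057, -1.566, -0.431]
contact_force: [0.1, 0.2, -0.3]
opening: 0.857
grasp_force: 0.0
```

Emit:
step_arm(
  moves=[
    {"tx":0,"ty":0,"tz":-0.3,"ax":0,"ay":0,"az":0},
    {"tx":0,"ty":0,"tz":-0.8,"ax":0,"ay":0,"az":0},
    {"tx":0,"ty":0,"tz":-1,"ax":0,"ay":0,"az":0},
    {"tx":0,"ty":0,"tz":-1,"ax":0,"ay":0,"az":0},
    {"tx":0,"ty":0,"tz":-1,"ax":0,"ay":0,"az":0},
  ],
)

```text
clock: 63.12
eef_pos: [451.1, -241.3, 123.1]
tcp_rot: [-1.169, -1.567, -0.319]
contact_force: [-0.1, 0.5, 0.7]
opening: 0.86
grasp_force: 0.0
```

Emit:
step_arm(
  moves=[
    {"tx":1,"ty":0,"tz":0,"ax":0,"ay":0,"az":0},
    {"tx":1,"ty":0,"tz":0,"ax":0,"ay":0,"az":0},
    {"tx":1,"ty":0,"tz":0,"ax":0,"ay":0,"az":0},
    {"tx":1,"ty":0,"tz":0,"ax":0,"ay":0,"az":0},
    {"tx":1,"ty":0,"tz":0,"ax":0,"ay":0,"az":0},
  ],
)

```text
clock: 63.75
eef_pos: [451.6, -239.6, 249.7]
tcp_rot: [-1.092, -1.566, -0.396]
contact_force: [0.2, -0.1, -1.0]
opening: 0.86
grasp_force: 0.0
```

Emit:
step_arm(
  moves=[
    {"tx":1,"ty":0.5,"tz":0,"ax":0,"ay":0,"az":0},
    {"tx":0,"ty":1,"tz":0,"ax":0,"ay":0,"az":0},
    {"tx":0,"ty":1,"tz":0,"ax":0,"ay":0,"az":0},
    {"tx":0,"ty":1,"tz":0,"ax":0,"ay":0,"az":0},
    {"tx":0,"ty":1,"tz":0,"ax":0,"ay":0,"az":0},
  ],
)

```text
clock: 64.38
eef_pos: [564.6, -230.0, 273.7]
tcp_rot: [-1.051, -1.566, -0.437]
contact_force: [0.1, -0.2, -0.2]
opening: 0.86
grasp_force: 0.0
```

```bash
python3 - <<'E'
from h import *
tgt([670,-105,300],down(4.9))
for n in("scene","side"): p,P=tops(n,150,190,(380,600,-180,-70),20); tops(n,76,82,(380,720,-160,-80),60)
E
```

```text
q [-0.75  0.94  1.31  0.97  2.18 -0.87] eef [ 564.6 -230.   273.7] axes x,y,z [[0.004, -0.002, 1.0], [0.997, 0.083, -0.004], [-0.083, 0.997, 0.002]]
shift units [1.06 4.61 4.64] turn units [-1.000e-03 -1.001e+00 -3.000e-03]
scene [314. 187.] 214 rect [ 443.7 -124.9] [63.9 62.8] 3.0 z 160.2 rgb [112. 115. 113.]
scene [291. 203.] 224 rect [ 539.6 -117.3] [65.2 63.7] 4.0 z 160.0 rgb [112. 115. 114.]
scene [274. 234.] 211 rect [ 613.  -111.4] [96.6 38.7] 4.6 z 78.7 rgb [164. 168. 170.]
side [364. 254.] 284 rect [ 534.9 -116.5] [62.7 60.6] 3.5 z 160.0 rgb [133. 131. 131.]
side [340. 271.] 321 rect [ 439.5 -125.7] [62.1 61.1] 4.5 z 160.0 rgb [131. 129. 129.]
side [385. 262.] 159 rect [ 628.7 -110.5] [98.3 37.2] 5.1 z 78.1 rgb [192. 190. 191.]
side [329. 303.] 123 rect [ 399.9 -128.6] [43.8 36.3] 85.5 z 78.2 rgb [195. 193. 193.]
```

Both pots stand centred. Next is the post: point the tool down, close the fingers, look at the post.

Emit:
step_arm(
  moves=[
    {"tx":0,"ty":0,"tz":0,"ax":0,"ay":-0.1,"az":0},
    {"tx":0,"ty":0,"tz":0,"ax":0,"ay":-0.1,"az":0},
    {"tx":0,"ty":0,"tz":0,"ax":0,"ay":-0.1,"az":0},
    {"tx":0,"ty":0,"tz":0,"ax":0,"ay":-0.1,"az":0},
    {"tx":0,"ty":0,"tz":0,"ax":0,"ay":-0.1,"az":0},
  ],
  gripper=0,
  newtons=20,
)

```text
clock: 65.2
eef_pos: [562.7, -231.0, 273.3]
tcp_rot: [-3.136, -0.783, 1.648]
contact_force: [0.2, 0.6, 0.2]
opening: -0.001
grasp_force: 0.0
```

Emit:
step_arm(
  moves=[
    {"tx":0,"ty":0,"tz":0,"ax":0,"ay":-0.1,"az":0},
    {"tx":0,"ty":0,"tz":0,"ax":0,"ay":-0.1,"az":0},
    {"tx":0,"ty":0,"tz":0,"ax":0,"ay":-0.1,"az":0},
    {"tx":0,"ty":0,"tz":0,"ax":0,"ay":-0.1,"az":0},
    {"tx":0,"ty":0,"tz":0,"ax":0,"ay":-0.1,"az":0},
  ],
)

```text
clock: 65.82
eef_pos: [562.6, -230.8, 273.6]
tcp_rot: [-3.138, 0.003, 1.653]
contact_force: [-0.9, 0.7, -0.7]
opening: -0.001
grasp_force: 0.0
```

Emit:
step_arm(
  moves=[
    {"tx":0,"ty":1,"tz":0,"ax":0,"ay":0,"az":0},
    {"tx":1,"ty":1,"tz":0,"ax":0,"ay":0,"az":0},
    {"tx":1,"ty":1,"tz":0,"ax":0,"ay":0,"az":0},
    {"tx":1,"ty":1,"tz":0,"ax":0,"ay":0,"az":0},
    {"tx":1,"ty":0.6,"tz":0,"ax":0,"ay":0,"az":0},
  ],
)

```text
clock: 66.45
eef_pos: [669.8, -120.8, 272.4]
tcp_rot: [-3.136, -0.002, 1.653]
contact_force: [0.1, -0.2, 0.6]
opening: -0.003
grasp_force: 0.0
```

Emit:
step_arm(
  moves=[
    {"tx":1,"ty":0,"tz":0,"ax":0,"ay":0,"az":0},
    {"tx":1,"ty":0,"tz":0,"ax":0,"ay":0,"az":0},
    {"tx":0.6,"ty":0,"tz":0,"ax":0,"ay":0,"az":0},
    {"tx":0,"ty":0,"tz":0,"ax":0,"ay":0,"az":0},
    {"tx":0,"ty":0,"tz":0,"ax":0,"ay":0,"az":0},
  ],
)

```text
clock: 67.08
eef_pos: [664.8, -56.8, 272.7]
tcp_rot: [-3.138, -0.002, 1.653]
contact_force: [0.5, 0.4, -0.1]
opening: -0.001
grasp_force: 0.0
```

```bash
python3 - <<'E'
from h import *
p,P=tops("wrist",144,153,(620,720,-160,-60),30); save("w6",p)
m=(P[...,2]>140)&(P[...,2]<153)&(P[...,0]>630)&(P[...,0]<710)&(P[...,1]>-150)&(P[...,1]<-70); q=P[m]; print(len(q),q.min(0) if len(q) else '',q.max(0) if len(q) else '')
tgt([670,-65,125],down(4.9))
E
```

```text
9 [ 680.79422871 -101.78903231  140.65975363] [ 681.931402   -100.21174566  147.75712241]
q [-0.09  0.41  1.52  0.    1.22 -0.17] eef [664.8 -57.  272.6] axes x,y,z [[-0.082, 0.997, 0.002], [0.997, 0.082, -0.004], [-0.004, 0.002, -1.0]]
shift units [-0.35  0.2   5.9 ] turn units [-0.003 -0.001 -0.002]
```

View pics/w6.png

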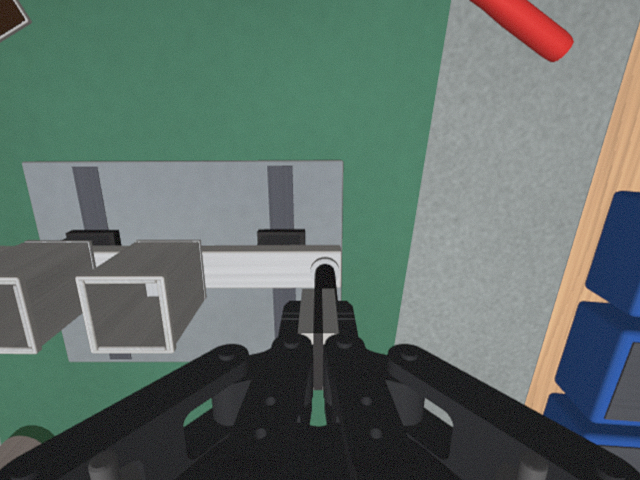

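```bash
python3 - <<'E'
from h import *
i=eyes.camera_info("wrist");K=np.array(i["intrinsics"]);T=np.array(i["cam_to_world"])
def ray(u,v,z):
    d=T[:3,:3]@np.array([(u-K[0,2])/K[0,0],-(v-K[1,2])/K[1,1],-1]); o=T[:3,3]; return (o+d*(z-o[2])/d[2]).round(1)
for u,v in((325,262),(325,270),(342,247),(342,288)): print(u,v,ray(u,v,80))
E
```

```text
325 262 [674.4 -99.1  80. ]
325 270 [ 675.1 -106.7   80. ]
342 247 [688.1 -83.8  80. ]
342 288 [ 692. -123.   80.]
```

The post base is at (325,266), i.e. about (675,-105) mm, in line with the closed fingers, and both pots stand mouth-up. I'll descend on its left side.

Emit:
step_arm(
  moves=[
    {"tx":0,"ty":0.27,"tz":1,"ax":0,"ay":0,"az":0},
    {"tx":0,"ty":0,"tz":1,"ax":0,"ay":0,"az":0},
    {"tx":0,"ty":0,"tz":1,"ax":0,"ay":0,"az":0},
    {"tx":0,"ty":0,"tz":1,"ax":0,"ay":0,"az":0},
    {"tx":0,"ty":0,"tz":1,"ax":0,"ay":0,"az":0},
  ],
)

```text
clock: 67.75
eef_pos: [671.1, -56.4, 146.7]
tcp_rot: [-3.138, -0.002, 1.652]
contact_force: [0.2, 0.4, -0.3]
opening: -0.002
grasp_force: 0.0
```

Emit:
step_arm(
  moves=[
    {"tx":0,"ty":0,"tz":0.9,"ax":0,"ay":0,"az":0},
    {"tx":-0.2,"ty":0,"tz":0,"ax":0,"ay":0,"az":0},
    {"tx":-0.2,"ty":0,"tz":0,"ax":0,"ay":0,"az":0},
    {"tx":-0.2,"ty":0,"tz":0,"ax":0,"ay":0,"az":0},
    {"tx":-0.1,"ty":0,"tz":0,"ax":0,"ay":0,"az":0},
  ],
)

```text
clock: 68.38
eef_pos: [672.9, -73.5, 125.9]
tcp_rot: [-3.139, -0.002, 1.653]
contact_force: [-0.3, -0.5, -0.3]
opening: -0.002
grasp_force: 0.0
```

Emit:
step_arm(
  moves=[
    {"tx":-0.1,"ty":0,"tz":0,"ax":0,"ay":0,"az":0},
    {"tx":-0.1,"ty":0,"tz":0,"ax":0,"ay":0,"az":0},
    {"tx":-0.1,"ty":0,"tz":0,"ax":0,"ay":0,"az":0},
    {"tx":-0.1,"ty":0,"tz":0,"ax":0,"ay":0,"az":0},
    {"tx":-0.1,"ty":0,"tz":0,"ax":0,"ay":0,"az":0},
  ],
)

```text
clock: 69.0
eef_pos: [673.4, -85.4, 124.9]
tcp_rot: [-3.137, -0.002, 1.653]
contact_force: [0.1, 0.3, 0.0]
opening: 0.001
grasp_force: 0.0
```

Emit:
step_arm(
  moves=[
    {"tx":-0.1,"ty":0,"tz":0,"ax":0,"ay":0,"az":0},
    {"tx":-0.1,"ty":0,"tz":0,"ax":0,"ay":0,"az":0},
    {"tx":-0.1,"ty":0,"tz":0,"ax":0,"ay":0,"az":0},
    {"tx":-0.1,"ty":0,"tz":0,"ax":0,"ay":0,"az":0},
    {"tx":-0.1,"ty":0,"tz":0,"ax":0,"ay":0,"az":0},
  ],
)

```text
clock: 69.62
eef_pos: [674.4, -97.9, 124.9]
tcp_rot: [-3.137, -0.002, 1.653]
contact_force: [0.1, 1.9, -0.1]
opening: -0.003
grasp_force: 0.0
```

```bash
python3 - <<'E'
from h import *
tgt([682,-175,125])
for n in("scene","side"): p,P=tops(n,150,165,(380,600,-250,-70),20); tops(n,76,82,(380,720,-250,-80),60)
E
```

```text
q [-0.15  0.57  1.6   0.    0.97 -0.23] eef [674.4 -97.9 124.9] axes x,y,z [[-0.082, 0.997, 0.002], [0.997, 0.082, -0.004], [-0.004, 0.002, -1.0]]
shift units [-3.1   0.05 -0.01] turn units 
scene [311. 186.] 189 rect [ 445.8 -137.5] [61.8 63.7] 5.9 z 160.0 rgb [108. 110. 109.]
scene [288. 201.] 211 rect [ 539.8 -130.1] [63.3 65.8] 5.9 z 159.6 rgb [110. 112. 111.]
scene [273. 232.] 180 rect [ 616.3 -122.3] [105.8  40. ] 8.2 z 78.9 rgb [164. 168. 170.]
side [368. 256.] 287 rect [ 537.5 -128.7] [62.1 62.2] 4.9 z 159.6 rgb [132. 130. 130.]
side [344. 273.] 321 rect [ 441.1 -137.6] [61.2 60.9] 3.5 z 159.8 rgb [129. 128. 127.]
side [389. 264.] 168 rect [ 631.8 -123.3] [106.9  35.6] 6.1 z 78.0 rgb [192.  189.5 190. ]
side [332. 306.] 127 rect [ 397.7 -142.7] [37.5 37.2] 5.6 z 78.1 rgb [194. 192. 192.]
```

Emit:
step_arm(
  moves=[
    {"tx":-0.12,"ty":0,"tz":0,"ax":0,"ay":0,"az":0},
    {"tx":-0.12,"ty":0,"tz":0,"ax":0,"ay":0,"az":0},
    {"tx":-0.12,"ty":0,"tz":0,"ax":0,"ay":0,"az":0},
    {"tx":-0.12,"ty":0,"tz":0,"ax":0,"ay":0,"az":0},
    {"tx":-0.12,"ty":0,"tz":0,"ax":0,"ay":0,"az":0},
  ],
)

```text
clock: 70.45
eef_pos: [675.8, -112.9, 125.0]
tcp_rot: [-3.138, -0.002, 1.653]
contact_force: [-0.3, 1.7, -0.0]
opening: 0.002
grasp_force: 0.0
```

Emit:
step_arm(
  moves=[
    {"tx":-0.12,"ty":0,"tz":0,"ax":0,"ay":0,"az":0},
    {"tx":-0.12,"ty":0,"tz":0,"ax":0,"ay":0,"az":0},
    {"tx":-0.12,"ty":0,"tz":0,"ax":0,"ay":0,"az":0},
    {"tx":-0.12,"ty":0,"tz":0,"ax":0,"ay":0,"az":0},
    {"tx":-0.12,"ty":0,"tz":0,"ax":0,"ay":0,"az":0},
  ],
)

```text
clock: 71.08
eef_pos: [677.0, -127.8, 124.9]
tcp_rot: [-3.138, -0.002, 1.653]
contact_force: [-0.9, 2.0, 0.7]
opening: 0.002
grasp_force: 0.0
```

Emit:
step_arm(
  moves=[
    {"tx":-0.12,"ty":0,"tz":0,"ax":0,"ay":0,"az":0},
    {"tx":-0.12,"ty":0,"tz":0,"ax":0,"ay":0,"az":0},
    {"tx":-0.12,"ty":0,"tz":0,"ax":0,"ay":0,"az":0},
    {"tx":-0.12,"ty":0,"tz":0,"ax":0,"ay":0,"az":0},
    {"tx":-0.12,"ty":0,"tz":0,"ax":0,"ay":0,"az":0},
  ],
)

```text
clock: 71.7
eef_pos: [678.2, -142.8, 124.9]
tcp_rot: [-3.138, -0.002, 1.653]
contact_force: [-0.4, 2.9, 0.1]
opening: -0.002
grasp_force: 0.0
```

Emit:
step_arm(
  moves=[
    {"tx":-0.12,"ty":0,"tz":0,"ax":0,"ay":0,"az":0},
    {"tx":-0.12,"ty":0,"tz":0,"ax":0,"ay":0,"az":0},
    {"tx":-0.12,"ty":0,"tz":0,"ax":0,"ay":0,"az":0},
    {"tx":-0.12,"ty":0,"tz":0,"ax":0,"ay":0,"az":0},
    {"tx":-0.12,"ty":0,"tz":0,"ax":0,"ay":0,"az":0},
  ],
)

```text
clock: 72.32
eef_pos: [679.4, -157.7, 124.8]
tcp_rot: [-3.137, -0.002, 1.653]
contact_force: [0.1, 2.9, 1.0]
opening: -0.001
grasp_force: 0.0
```

Emit:
step_arm(
  moves=[
    {"tx":-0.1,"ty":0,"tz":0,"ax":0,"ay":0,"az":0},
    {"tx":-0.1,"ty":0,"tz":0,"ax":0,"ay":0,"az":0},
    {"tx":-0.06,"ty":0,"tz":0,"ax":0,"ay":0,"az":0},
    {"tx":-0.06,"ty":0,"tz":0,"ax":0,"ay":0,"az":0},
    {"tx":0,"ty":0,"tz":0,"ax":0,"ay":0,"az":0},
  ],
)

```text
clock: 72.95
eef_pos: [679.7, -161.8, 124.8]
tcp_rot: [-3.136, -0.008, 1.653]
contact_force: [-1.4, 20.0, 5.3]
opening: 0.002
grasp_force: 0.0
```

```bash
python3 - <<'E'
from h import *
tgt([682,-175,125]); print(r.sense()['contact_force'])
for n in("scene","side"): p,P=tops(n,150,165,(380,600,-290,-70),20); tops(n,76,82,(380,720,-290,-80),60)
E
```

```text
q [-0.24  0.6   1.55  0.01  1.   -0.32] eef [ 679.7 -161.8  124.8] axes x,y,z [[-0.082, 0.997, 0.008], [0.997, 0.082, -0.005], [-0.006, 0.007, -1.0]]
shift units [-0.53  0.05 -0.01] turn units 
[-1.37757217 20.00368327  5.27621677]
scene [297. 177.] 187 rect [ 450.4 -201. ] [61.8 62.6] 4.2 z 158.6 rgb [105. 109. 107.]
scene [274. 191.] 203 rect [ 545.6 -192.1] [63.2 62.7] 4.2 z 158.8 rgb [110. 111. 110.]
scene [259. 221.] 176 rect [ 620.7 -185.9] [ 45.9 109.6] 89.6 z 78.8 rgb [161.  165.5 166. ]
side [388. 267.] 305 rect [ 540.8 -191.6] [60.8 61.4] 6.0 z 159.9 rgb [132. 129. 130.]
side [364. 286.] 335 rect [ 446.4 -200.5] [63.4 59.7] 4.3 z 160.2 rgb [131. 129. 130.]
side [409. 274.] 168 rect [ 634.7 -186.4] [94.8 36.1] 7.4 z 78.3 rgb [192. 190. 190.]
side [352. 319.] 143 rect [ 407.6 -203.4] [49.2 46. ] 83.0 z 78.5 rgb [194. 192. 192.]
```

It stopped with 20 N after ~76 mm. Before pushing further I'll measure the base plate against the rail, then and now, to see whether this is the end stop.

```bash
python3 - <<'E'
from h import *
ex=np.array([np.cos(np.radians(4.9)),np.sin(np.radians(4.9))]); ey=np.array([-ex[1],ex[0]])
def f(p,P,tag):
    hsv=cv2.cvtColor(p,cv2.COLOR_RGB2HSV)
    x=(P[...,:2]-[526,-118.8]); a=x@ex; b=x@ey
    m=(hsv[...,1]<60)&(P[...,2]>-5)&(P[...,2]<14)&(abs(a)<130)&(abs(b)<170)
    for lo in(-90,-45,0,45,90):
        s=m&(abs(a-lo)<15); v=b[s]
        if len(v): print(tag,lo,np.percentile(v,[1,99]).round(1))
    s=(P[...,2]>74)&(P[...,2]<83)&(a>90)&(a<135)&(abs(b)<150); v=b[s]; print(tag,"rail b",np.percentile(v,[3,50,97]).round(1),len(v))
for n in("scene","side"):
    z=np.load(n+"0.npz"); f(z["p"],z["P"],n+" start")
    p,d,K,T=grab(n); f(p,cloud(d,K,T),n+" now")
    if n=="side": save("s7",p[200:420,270:560])
E
```

```text
scene start -90 [-131.7   88.3]
scene start -45 [-137.7   88. ]
scene start 0 [-149.5   89.2]
scene start 45 [-150.3   88. ]
scene start 90 [-153.4   87.2]
scene start rail b [-17.8   1.7  18.6] 128
scene now -90 [-61.8  88.2]
scene now -45 [-103.8   87.5]
scene now 0 [-146.1   88.8]
scene now 45 [-164.4   88.4]
scene now 90 [-63.1  88.1]
scene now rail b [-91.8 -67.9 -55.9] 87
side start -90 [-149.5   89.3]
side start -45 [-149.9   88.4]
side start 0 [-149.3   87.3]
side start 45 [-149.4   88.1]
side start 90 [-149.2   87.6]
side start rail b [-18.2  -1.5  16.7] 131
side now -90 [-149.4   88.7]
side now -45 [-149.8   87.8]
side now 0 [-150.    87.8]
side now 45 [-150.   90.]
side now 90 [-149.9   90.9]
side now rail b [-92.6 -78.4 -59.5] 125
```

View pics/s7.png

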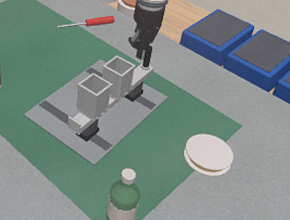

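The plate spans -150 to +90 mm and the rail is now 45 mm past its centre. That matches the end of a symmetric ±45 mm travel (it started partway), so the shuttle is home. The crop shows both pots standing at (95,95) and (118,75). I'll back off.

Emit:
step_arm(
  moves=[
    {"tx":0.2,"ty":0,"tz":0,"ax":0,"ay":0,"az":0},
    {"tx":0.4,"ty":0,"tz":0,"ax":0,"ay":0,"az":0},
    {"tx":0.8,"ty":0,"tz":0,"ax":0,"ay":0,"az":0},
    {"tx":0.8,"ty":0,"tz":0,"ax":0,"ay":0,"az":0},
    {"tx":0,"ty":0,"tz":-1,"ax":0,"ay":0,"az":0},
  ],
)

```text
clock: 73.88
eef_pos: [674.0, -108.0, 148.1]
tcp_rot: [-3.133, -0.004, 1.655]
contact_force: [1.1, 0.8, -0.1]
opening: 0.003
grasp_force: 0.0
```

Emit:
step_arm(
  moves=[
    {"tx":0,"ty":0,"tz":-1,"ax":0,"ay":0,"az":0},
    {"tx":0,"ty":0,"tz":-1,"ax":0,"ay":0,"az":0},
    {"tx":0,"ty":0,"tz":-1,"ax":0,"ay":0,"az":0},
    {"tx":0,"ty":0,"tz":-1,"ax":0,"ay":0,"az":0},
    {"tx":0,"ty":0,"tz":0,"ax":0,"ay":0,"az":0},
  ],
)

```text
clock: 74.5
eef_pos: [677.1, -110.1, 252.1]
tcp_rot: [-3.141, -0.001, 1.654]
contact_force: [0.3, -0.5, 0.3]
opening: -0.0
grasp_force: 0.0
```

```bash
python3 - <<'E'
from h import *
for n in("scene","side"): p,P=tops(n,150,165,(380,600,-290,-70),20); tops(n,76,82,(380,720,-290,-80),60)
tops("wrist",150,175,(380,620,-290,-70),200); tops("wrist",76,82,(380,720,-290,-80),200)
s=r.sense();print(s['clock'],s['eef_pos'],s['contact_force'])
E
```

```text
scene [297. 176.] 195 rect [ 450.6 -200.4] [63.7 64.7] 2.7 z 158.9 rgb [106. 111. 108.]
scene [274. 191.] 188 rect [ 547.  -193.1] [61.3 63.5] 5.6 z 158.9 rgb [108.5 110.  109.5]
scene [257. 223.] 197 rect [ 623.2 -185.6] [115.8  42.9] 1.9 z 78.8 rgb [164. 168. 169.]
side [388. 267.] 304 rect [ 542.7 -191.3] [63.6 61.3] 5.1 z 159.3 rgb [132. 129. 130.]
side [364. 286.] 343 rect [ 445.4 -200.7] [60.8 60.6] 3.9 z 160.0 rgb [130. 128. 128.]
side [409. 273.] 169 rect [ 641.4 -185.2] [98.7 35.8] 5.9 z 78.1 rgb [191. 189. 189.]
side [352. 319.] 132 rect [ 405.5 -205.9] [34.5 37.7] 0.5 z 78.2 rgb [193. 191. 192.]
wrist [101. 354.] 5149 rect [ 544.7 -191. ] [60.3 59.3] 5.0 z 161.9 rgb [93. 92. 90.]
wrist [  7. 365.] 1206 rect [ 476.9 -198.9] [ 7.5 57.3] 0.4 z 156.2 rgb [87. 86. 84.]
wrist [ 78. 286.] 496 rect [ 460.4 -179.6] [26.7 74.6] 71.6 z 79.8 rgb [176.  174.  170.5]
wrist [244. 299.] 4139 rect [ 632.2 -180.8] [126.   46.4] 3.3 z 79.5 rgb [196. 197. 200.]
74.8 [ 675.53924407 -110.661099    248.64573602] [ 0.31723037  0.74541188 -0.29323776]
```

```bash
python3 -c "
from h import *
print(workorder.sign_off())"
```

```text
the job is handed in; nothing more can be done
None
```

I handed the job in at about 75 s; no verdict came back. By my last camera check, both pots present stand mouth-up within about 2 mm of the rail's centre line, including one that got knocked off and was put back, and the shuttle is at its home stop.

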